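Open the stamp boxes and put the round stamp on the ink pad

TASK

First swing the lids of all three stamp boxes fully open and leave them open, so that it can be seen which stamp is in which box. Only then take out the stamp with the round foot and stand it upright, printing face down, flat on the felt of the ink pad inside the tray's rim, without dropping it there. Leave the other two stamps in their boxes and everything else on the table as it stands.

Things in the scene. Friction and masses are not known exactly. Their poses are not given: they have to be found in the camera images.
- lid_a (a joint): hinge angle of the lid of stamp box a in rad: 0 closed, grows as the lid swings up and back, 1.57 upright, stop at 2.1 (fully open, leaning back); stiff hinge, the lid stays at whatever angle it is left (about 2 N at the bar moves it)
- lid_a_bar (a point): middle of the pull bar on the lid of box a: a round steel bar 10 mm thick, 70 mm long along the box's y, standing 34 mm out in front of the lid's front edge on two flat arms near its ends (58 mm clear between them), 72 mm above the table when closed; it is rigid with the lid and circles the hinge at 150 mm radius; axes as the lid's, x from bar to hinge, z out of the lid's upper face
- lid_a_hinge (a point): middle of the hinge line on the rear top edge of box a, 68 mm above the table; its y axis is the hinge axis (the same as the box's y); turns with the lid
- box_a_floor (a point): centre of the inner floor of stamp box a, 6 mm above the table; plywood box 116 x 116 x 68 mm, walls 6 mm (inside 104 x 104 x 62 mm), plywood lid 8 mm thick lying on top; fixed to the table; x points from the pull-bar side (towards the robot) to the hinge side, z up. The three boxes look the same and each holds one stamp standing on its foot near the middle (within 10 mm)
- lid_b (a joint): hinge angle of the lid of stamp box b in rad: 0 closed, grows as the lid swings up and back, 1.57 upright, stop at 2.1 (fully open, leaning back); stiff hinge, the lid stays at whatever angle it is left (about 2 N at the bar moves it)
- lid_b_bar (a point): middle of the pull bar on the lid of box b: a round steel bar 10 mm thick, 70 mm long along the box's y, standing 34 mm out in front of the lid's front edge on two flat arms near its ends (58 mm clear between them), 72 mm above the table when closed; it is rigid with the lid and circles the hinge at 150 mm radius; axes as the lid's, x from bar to hinge, z out of the lid's upper face
- lid_b_hinge (a point): middle of the hinge line on the rear top edge of box b, 68 mm above the table; its y axis is the hinge axis (the same as the box's y); turns with the lid
- box_b_floor (a point): centre of the inner floor of stamp box b, 6 mm above the table; plywood box 116 x 116 x 68 mm, walls 6 mm (inside 104 x 104 x 62 mm), plywood lid 8 mm thick lying on top; fixed to the table; x points from the pull-bar side (towards the robot) to the hinge side, z up. The three boxes look the same and each holds one stamp standing on its foot near the middle (within 10 mm)
- lid_c (a joint): hinge angle of the lid of stamp box c in rad: 0 closed, grows as the lid swings up and back, 1.57 upright, stop at 2.1 (fully open, leaning back); stiff hinge, the lid stays at whatever angle it is left (about 2 N at the bar moves it)
- lid_c_bar (a point): middle of the pull bar on the lid of box c: a round steel bar 10 mm thick, 70 mm long along the box's y, standing 34 mm out in front of the lid's front edge on two flat arms near its ends (58 mm clear between them), 72 mm above the table when closed; it is rigid with the lid and circles the hinge at 150 mm radius; axes as the lid's, x from bar to hinge, z out of the lid's upper face
- lid_c_hinge (a point): middle of the hinge line on the rear top edge of box c, 68 mm above the table; its y axis is the hinge axis (the same as the box's y); turns with the lid
- box_c_floor (a point): centre of the inner floor of stamp box c, 6 mm above the table; plywood box 116 x 116 x 68 mm, walls 6 mm (inside 104 x 104 x 62 mm), plywood lid 8 mm thick lying on top; fixed to the table; x points from the pull-bar side (towards the robot) to the hinge side, z up. The three boxes look the same and each holds one stamp standing on its foot near the middle (within 10 mm)
- round_stamp_mid (a point): hand stamp with a round foot, 46 mm across and 18 mm thick (dark wood, black rubber printing face underneath); the same straight round wooden handle, 24 mm thick, runs from the foot's top (18 mm) up to 56 mm; 70 g or so; this point is on the axis half-way up (28 mm above the printing face), z up along the handle; it is in any of the three boxes
- round_stamp_foot (a point): centre of the round stamp's printing face (its underside), z up along the handle
- square_stamp_mid (a point): hand stamp with a square foot 44 x 44 x 18 mm; the same straight round wooden handle, 24 mm thick, runs from the foot's top (18 mm) up to 56 mm; 70 g or so; this point is on the axis half-way up (28 mm above the printing face), z up along the handle
- bar_stamp_mid (a point): hand stamp with a narrow rectangular foot 58 x 24 x 18 mm, long along x; the same straight round wooden handle, 24 mm thick, runs from the foot's top (18 mm) up to 56 mm; 70 g or so; this point is on the axis half-way up (28 mm above the printing face), z up along the handle
- pad_top (a point): centre of the upper face of the ink pad's felt, 10 mm above the table: firm grey felt 80 x 80 mm lying in a square steel tray 90 x 90 mm whose rim stands 4 mm above the felt; fixed; z up, x and y along its sides
- tube_1: bystander: paint tube standing on its cap, 46 mm wide, 145 mm tall; origin at its underside
- tube_2: bystander: paint tube standing on its cap, 46 mm wide, 145 mm tall; origin at its underside
- jar: bystander: closed jar, 66 mm across, 75 mm tall; origin at its underside
- tape: bystander: roll of tape lying flat, 90 mm across, 22 mm high; origin at its underside
- brayer: bystander: ink roller lying down, 90 mm wide roller 34 mm thick at +x, handle to -x, about 180 mm long; origin on the table near the handle's front end
- gouge_1: bystander: lino gouge lying along its x, 135 mm long, 20 mm thick; origin on the table near the middle
- gouge_2: bystander: lino gouge lying along its x, 135 mm long, 20 mm thick; origin on the table near the middle
Not all that is in view belongs to the job. Of the things shaped like the part that bears pad_top, the bare steel one is meant.

How it is judged:
On the way, in this order (a step that is already met when the one before it is completed fails the run):
1. all three lids are swung open past 1.5 rad while every stamp is still in its box (value of joint each of lid_a, lid_b, lid_c above 1.5 rad and height (world z) of each of round_stamp_mid, square_stamp_mid, bar_stamp_mid below 0.06 m and (horizontal distance between round_stamp_mid and box_a_floor below 0.06 m or horizontal distance between round_stamp_mid and box_b_floor below 0.06 m or horizontal distance between round_stamp_mid and box_c_floor below 0.06 m)), for 0.2 s.
2. the round stamp is lifted clear of its box (height (world z) of round_stamp_mid above 0.1 m), for 0.1 s.
At the end, for the whole second after the job is handed in: The round stamp stands at rest and upright (0.08 rad) on the felt, its face within 20 mm of the pad's centre along each side of the pad and 3 mm of the felt's height, so inside the rim; all three lids are still open past 1.5 rad; the other two stamps are still in boxes (value of joint each of lid_a, lid_b, lid_c above 1.5 rad and x of round_stamp_foot in the frame of pad_top between -0.02 and 0.02 m and y of round_stamp_foot in the frame of pad_top between -0.02 and 0.02 m and z of round_stamp_foot in the frame of pad_top between -0.003 and 0.003 m and angle between round_stamp_mid's own z axis and vertical below 0.08 rad and contact force between round_stamp and pad above 0.1 N and linear speed of round_stamp below 0.02 m/s and height (world z) of each of square_stamp_mid, bar_stamp_mid below 0.06 m and (horizontal distance between square_stamp_mid and box_a_floor below 0.06 m or horizontal distance between square_stamp_mid and box_b_floor below 0.06 m or horizontal distance between square_stamp_mid and box_c_floor below 0.06 m) and (horizontal distance between bar_stamp_mid and box_a_floor below 0.06 m or horizontal distance between bar_stamp_mid and box_b_floor below 0.06 m or horizontal distance between bar_stamp_mid and box_c_floor below 0.06 m)); the robot touches nothing.
It fails at once if the square or the bar stamp is lifted out (its middle above 80 mm) (height (world z) of any of square_stamp_mid, bar_stamp_mid above 0.08 m).
It fails at once if the round stamp drops or is slammed onto the pad (faster than 0.5 m/s less than 20 mm above the felt) (horizontal distance between round_stamp_foot and pad_top below 0.06 m and height (world z) of round_stamp_foot below 0.03 m and linear speed of round_stamp above 0.5 m/s).
It fails at once if a bystander is moved by more than 30 mm (distance of any of tube_1, tube_2, jar, tape, brayer, gouge_1, gouge_2 from where it was at the start of the episode above 0.03 m).
It also fails if it takes over 72 s, if anything falls off the work surface, if the arm or the gripper's body presses on something with over 40 N, if the wrist force passes 120 N, or if a joint passes its speed limit or range.

ROBOT

A 6-joint arm with a two-finger parallel gripper is mounted at the origin on the work surface. World frame = base frame: x ahead of the robot, y to its left, z up, the work surface at z = 0. Lengths are in m, angles in rad, forces in N, time in s.
With the tool pointing down it reaches from about 0.25 to 0.8 m from the base axis. Payload 8.5 kg.
Tool frame: the origin (TCP) lies at the very end of the fingers, on their centre line; the grasp point (between the pads) lies 19 mm behind it; y points along the fingers, x is the direction in which the jaws open and shut, and the axes are right-handed (so a half turn about y gives the same grasp; the last joint's range is limited). The gripper opens to 85 mm and grips with 20 to 120 N. Pads are 22 mm wide; open, the fingers measure 114 mm over their backs; the gripper's body (76 mm by 85 mm) begins 54 mm behind the grasp point. The pads swing forward as they close: fully open they stand 13 mm farther back than shut.
Start: joints at [1.14, 0.238, -0.013, 1.319, 0, 1.571], TCP at [0.219, 0.477, 0.231] pointing down, gripper open.
Joint ranges: [-2.66, 2.66], [-1.03, 1.9], [-1.14, 1.46], [-1.82, 2.27], [-1.45, 1.34], [-3.14, 3.14]. Speed limits (rad/s): [2.22, 2.22, 2.79, 3.14, 3.14, 3.14].

INTERFACE

Orientations are given as a unit quaternion [x, y, z, w].
In Python, from plant import env, camera, finder gives the robot as it stands.
- The arm moves only by the shell command python3 -m crank 'ROWS'. ROWS is JSON, a list of rows, each a list of 7 numbers: the shift along the tool's x, y, z in units of 500 mm (1.0 is 500 mm), then the turn, a rotation vector about the tool's x, y, z in units of 180 degrees (1.0 is 180 degrees), then the gripper command: -1 is shut, 1 is fully open, values between are in proportion. A call has 1 to 5 rows; each row shifts and turns the commanded pose from where the row before left it, along the tool's axes as they then stand; what a row does not reach is not made up. A row lasts 1/12 s, in which the tool goes at most 41.7 mm and 7.16 degrees, less where a joint would pass 70% of its speed; a pose out of reach is approached as far as the arm can. A call with a number of a shift or a turn outside -1 to 1 is refused whole. A call with a gripper value outside its range is refused whole. The fingers move at their own pace and stop on an object; the grip force is fixed at half the most. Time passes only in rows, so rows that do not move let the fingers close. It gives the time, the measured TCP pose, the force and the opening at its end, in the units of the state.
- env.get_obs(): the state, without advancing time (a new reading comes with each control period).
- camera(name): name is "scene" or "side" or "wrist"; returns a dict with "color" (400x640x3 uint8, blue, green, red), "z_map" (400x640 float32, m along the optical axis (not along the pixel's ray), 0 where there is no reading), "mtx" (3x3 intrinsics, pixels), "rvec" (rotation vector, rad) and "tvec" (3), from world to camera coordinates, as OpenCV has them; the wrist camera has in their place "mount" (4x4, takes a point from camera to tool coordinates, whose origin is the TCP and whose axes are the tool frame's). Camera axes: x right, y down, z forward; pixel columns grow to the right and rows downward; lengths in m; the calibration is good to about 2 mm. A picture is of the moment at which its call begins: read the wrist's pose just before it.
- env.hand_in(): hands the job in, once; it reports no verdict.
Trained networks look in the newest picture that a camera, given by its name, has taken for a name from the list of things; names that differ only in an ending like _2 or _b are one class to them, and where a whole thing is asked for, a point or a joint stands for the part that bears it (a point fixed in the world has none). Each returns a list of dicts, best first, with "confidence" (0 to 1); they miss things now and then, are a little off and sometimes report something else, mostly with a low value. They report only what shows in the picture. A call takes as long as a camera call. They do not tell look-alikes from the thing itself.
- finder.trace(camera, label): "region" (400x640 bool, what is visible of it) and "box" ([left, top, right, bottom] in pixels, round what is visible of it).
The state is a dict: "t": time; "qpos": joint angles; "qvel": joint speeds; "joint_torque": joint torques, N m; "eef_pos": TCP position; "eef_rot": TCP orientation; "wrist_force": force on the tool from outside, world axes, zero at the start; "moment": the same for the moment, N m; "gripper_width": finger opening in m.
Only numpy, scipy, OpenCV 4.12 (cv2) and the standard library are available. Lean on these libraries where they do the work, as an engineer would, in place of code of your own. Each camera call takes 0.05 s, during which the arm holds its last target.

## Working session

There is one attempt and no reset: what is moved stays moved. The work goes in short steps, Python scripts to look and compute and a shell command to move; the robot and the scene stay as the last step left them, time stands still between calls to the robot, and variables do not carry over. Pictures are saved under pics/ and viewed, and the job is handed in when it is done.

```bash
ls; mkdir -p pics
cat > h.py <<'E'
import numpy as np, cv2
from plant import env, camera, finder
from scipy.spatial.transform import Rotation as R
def pts(c,obs=None):
    z=c['z_map'];K=c['mtx'];v,u=np.indices(z.shape)
    P=np.stack([(u-K[0,2])/K[0,0]*z,(v-K[1,2])/K[1,1]*z,z],-1)
    if 'mount' in c:
        M=np.array(c['mount']);P=P@M[:3,:3].T+M[:3,3]
        Rw=R.from_quat(obs['eef_rot']).as_matrix();P=P@Rw.T+np.array(obs['eef_pos'])
    else:
        Rm=cv2.Rodrigues(np.array(c['rvec'],float))[0];P=(P-np.array(c['tvec']).ravel())@Rm
    P[z==0]=np.nan
    return P
E
python3 - <<'E'
from h import *
o=env.get_obs();print(o)
for n in ['scene','side','wrist']:
    o=env.get_obs();c=camera(n);cv2.imwrite(f'pics/{n}0.png',c['color']);np.savez(f'{n}0.npz',P=pts(c,o),color=c['color'])
    print(n,c['mtx'].tolist(),c.get('mount'))
E
```

```text
pics
{'t': 0.0, 'qpos': array([ 1.13998233e+00,  2.38776905e-01, -1.42387478e-02,  1.31917463e+00,
        6.05357331e-05,  1.57078721e+00]), 'qvel': array([ 0.00108797,  0.0010533 , -0.00298036, -0.00084686,  0.00029362,
       -0.00196331]), 'joint_torque': array([-2.17380686e-03, -5.38772249e+01,  3.46443272e+01,  1.81724672e-02,
        2.10904072e-04,  8.90739727e-06]), 'eef_pos': array([0.219063  , 0.47667602, 0.23068568]), 'eef_rot': array([ 0.59556331,  0.38114836, -0.3820013 , -0.59506746]), 'wrist_force': array([ 0.4427366 , -0.35558394, -0.1467219 ]), 'moment': array([ 0.01476667, -0.03871022, -0.02300198]), 'gripper_width': 0.08561576547277673}
scene [[381.5826085941181, 0.0, 322.9471446753056], [0.0, 381.5826085941181, 196.8757141665478], [0.0, 0.0, 1.0]] None
side [[420.7494601168393, 0.0, 332.71157322510413], [0.0, 420.7494601168393, 204.38335214348146], [0.0, 0.0, 1.0]] None
wrist [[343.29128272413953, 0.0, 317.59725051969167], [0.0, 343.29128272413953, 203.07733328084996], [0.0, 0.0, 1.0]] [[ 9.99999808e-01  1.62354935e-04 -5.98126151e-04  1.20457402e-03]
 [ 6.19024561e-04 -3.08943315e-01  9.51080252e-01 -1.42817698e-01]
 [-3.03745033e-05 -9.51080439e-01 -3.08943356e-01  7.82718898e-02]
 [ 0.00000000e+00  0.00000000e+00  0.00000000e+00  1.00000000e+00]]
```

View pics/scene0.png

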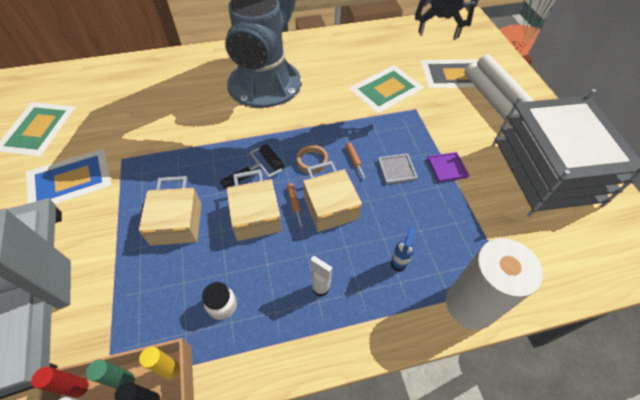

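View pics/side0.png

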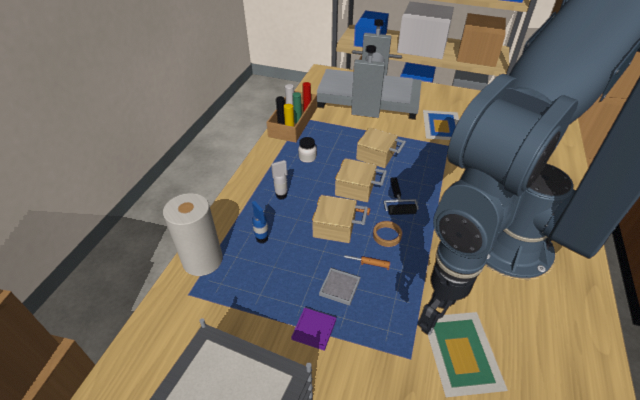

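View pics/wrist0.png

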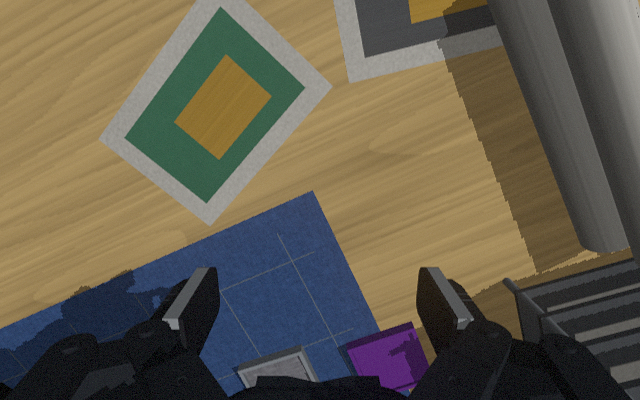

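Scene picture: robot at top, three boxes at about (170,215), (255,208), (332,199), each with its bar towards the robot. Brayer (265,160), gouges (293,197) and (355,160), tape (312,157). Tray look-alikes: bare steel at (398,168) and purple at (447,167); I want the steel one. Next, measure positions.

Run:
```python
from h import *
d=np.load('scene0.npz');P=d['P'];col=d['color']
z=P[...,2]
def comp(m,amin=30):
    n,l,s,c=cv2.connectedComponentsWithStats(m.astype(np.uint8))
    for i in range(1,n):
        if s[i,4]>amin: yield i,l==i,s[i]
roi=np.zeros(z.shape,bool);roi[115:330,115:480]=1
print('table z', np.nanmedian(z[240:250,130:140]))
for i,m,s in comp(roi&(z>0.066)&(z<0.09)):
    Q=P[m];r=cv2.minAreaRect((Q[:,:2]*1000).astype(np.float32));print('top',s[:4],s[4],np.round(r[0],1),np.round(r[1],1),r[2],np.nanmedian(Q[:,2]))
for i,m,s in comp(roi&(z>0.006)&(z<0.2),20):
    Q=P[m];r=cv2.minAreaRect((Q[:,:2]*1000).astype(np.float32));print('obj',s[:4],s[4],np.round(r[0],1),np.round(r[1],1),round(r[2],1),Q[:,2].max())
cv2.imwrite('pics/crop0.png',cv2.resize(col[130:260,120:480],None,fx=2.2,fy=2.2,interpolation=cv2.INTER_CUBIC))
```

```text
table z 0.0005159080407088286
top [303 160  58  59] 1983 [528.5  89.1] [160.9 116.6] 5.726352214813232 0.07608879869301684
top [226 169  54  59] 2079 [ 512.1 -107.6] [159.5 115.6] 0.5895471572875977 0.07610734577186844
top [139 176  56  57] 2238 [ 483.  -309.2] [117.2 161.6] 80.77552795410156 0.07599072456074873
top [393 246  20  16] 101 [754.6 201.4] [41.7 18.2] 49.366455078125 0.07731611782904119
top [313 272  10   7] 31 [757.7   5. ] [26.7  7.2] 39.8730583190918 0.07200320417756648
top [311 276  19  11] 75 [773.3   6.4] [39.7 15.1] 71.25912475585938 0.07669863091424271
top [453 276  27  45] 222 [882.6 293.1] [96.1 26.4] 4.679714202880859 0.07739272647334554
top [201 281  28  28] 593 [ 746.6 -217.2] [56.6 56.2] 42.67539978027344 0.07488312600163771
obj [344 142  21  38] 203 [414.5 199.3] [134.5  20.9] 3.3 0.023890930811346415
obj [220 144  64  96] 3335 [451.6 -90. ] [282.1 181.5] 7.0 0.08092184940876807
obj [296 145  65  85] 2953 [472.1  83.5] [274.5 116.6] 5.6 0.0806852498884844
obj [427 151  42  31] 849 [493.2 452.9] [92.  93.4] 86.6 0.01854080427218845
obj [378 153  39  30] 847 [465.3 308. ] [91. 93.] 86.4 0.01771761448828933
obj [139 176  62  68] 3108 [ 483.2 -309.1] [117.9 161.6] 81.3 0.08064495560524079
obj [286 183  16  44] 242 [521.3  -1.2] [135.2  19.6] 1.1 0.023093050334649874
obj [390 227  24  44] 561 [745.3 209.2] [42.5 42.9] 5.1 0.1486129124929686
obj [446 253  34  77] 1663 [888.4 298.1] [105.5  36. ] 13.5 0.19990229573385715
obj [310 256  22  40] 634 [766.1   5.5] [47.3 28.2] 48.3 0.1492616140939769
obj [201 281  35  38] 980 [ 749.2 -215.9] [60.8 61.1] 66.4 0.07927356639183854
```

View pics/crop0.png

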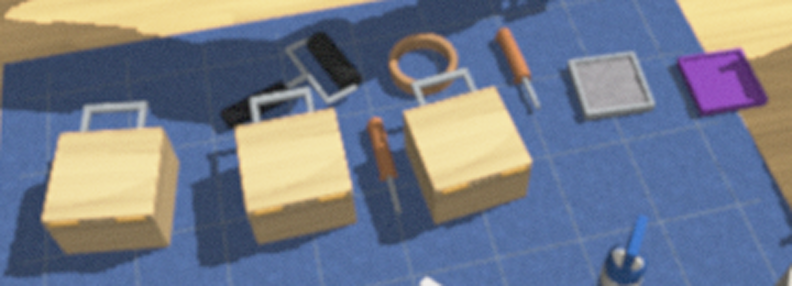

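Run:
```python
from h import *
o=env.get_obs();print(R.from_quat(o['eef_rot']).as_matrix().round(3))
d=np.load('scene0.npz');P=d['P'];z=P[...,2]
roi=np.zeros(z.shape,bool);roi[115:330,115:370]=1
m=(roi&(z>0.066)&(z<0.09)).astype(np.uint8)
n,l,s,_=cv2.connectedComponentsWithStats(m)
op=cv2.morphologyEx(m,cv2.MORPH_OPEN,np.ones((15,15)))
for i in range(1,n):
    if s[i,4]<1500: continue
    a=(l==i)&(op>0);Q=P[a];r=cv2.minAreaRect((Q[:,:2]*1000).astype(np.float32))
    ang=(r[2]+45)%90-45
    c=np.array(r[0])/1000;ax=np.array([np.cos(np.radians(ang)),np.sin(np.radians(ang))]);ay=np.array([-ax[1],ax[0]])
    Qa=P[l==i];q=(Qa[:,:2]-c)@np.stack([ax,ay],1)
    b=q[:,0]<-80
    bar=q[b]; f=np.polyfit(bar[:,1],bar[:,0],1)
    print('lid',c.round(4),np.round(r[1],1),'yaw',round(ang,2),'bar n',b.sum(),bar.mean(0).round(4),(bar[:,1].max()+bar[:,1].min())/2,'slope deg',np.degrees(np.arctan(f[0])).round(2),'z',np.median(Qa[b][:,2]).round(4))
    bl=np.array([bar[:,0].mean(),0]);print('  barmid world',(c+bl[0]*ax).round(4),'from hinge geometry',(c-ax*0.092).round(4),'hinge',(c+ax*.058).round(4))
c=finder.trace('scene','tape')
```

```text
[[ 0.418 -0.    -0.909]
 [ 0.909 -0.001  0.418]
 [-0.001 -1.     0.   ]]Traceback (most recent call last):
  File "<stdin>", line 15, in <module>
    raise TypeError("expected non-empty vector for x")
TypeError: expected non-empty vector for x
```

Run:
```python
from h import *
d=np.load('scene0.npz');P=d['P'];z=P[...,2]
roi=np.zeros(z.shape,bool);roi[115:330,115:370]=1
m=(roi&(z>0.066)&(z<0.09)).astype(np.uint8)
n,l,s,_=cv2.connectedComponentsWithStats(m)
op=cv2.morphologyEx(m,cv2.MORPH_OPEN,np.ones((21,21)))
for i in range(1,n):
    if s[i,4]<1500: continue
    a=(l==i)&(op>0);Q=P[a];r=cv2.minAreaRect((Q[:,:2]*1000).astype(np.float32))
    ang=(r[2]+45)%90-45
    c=np.array(r[0])/1000;ax=np.array([np.cos(np.radians(ang)),np.sin(np.radians(ang))]);ay=np.array([-ax[1],ax[0]])
    Qa=P[l==i];q=(Qa[:,:2]-c)@np.stack([ax,ay],1)
    print('lid',c.round(4),np.round(r[1],1),'yaw',round(ang,2),q.min(0).round(4),q.max(0).round(4),Q[:,2].mean())
    b=q[:,0]<q[:,0].min()+.014
    bar=q[b]; f=np.polyfit(bar[:,1],bar[:,0],1)
    print('bar n',b.sum(),bar.mean(0).round(4),(bar[:,1].max()+bar[:,1].min())/2,'slope deg',np.degrees(np.arctan(f[0])).round(2),'z',np.median(Qa[b][:,2]).round(4))
```

```text
lid [0.5641 0.1113] [63.8 86.8] yaw -14.38 [-0.1146 -0.0963] [0.0632 0.0482] 0.07607386995304637
bar n 36 [-0.1053 -0.0346] -0.0424243029864729 slope deg -8.83 z 0.0757
lid [ 0.5541 -0.0901] [72.1 70.2] yaw -9.85 [-0.1224 -0.0876] [0.0476 0.0456] 0.07602253366310989
bar n 64 [-0.1134 -0.0265] -0.032788235668533804 slope deg -6.7 z 0.0759
lid [ 0.4995 -0.3185] [ 98.  118.2] yaw -2.6 [-0.098  -0.0574] [0.0677 0.0705] 0.0761229504139966
bar n 108 [-0.0894  0.0148] 0.015573301741007767 slope deg 3.45 z 0.0758
```

```bash
python3 -m crank '[[0,0,0,0,0.039,0,1],[0,0,0,0,0.039,0,1],[0,0,0,0,0.039,0,1],[0,0,0,0,0.039,0,1],[0,0,0,0,0.039,0,1]]'; python3 -m crank '[[0,0,0,0,0.039,0,-0.3],[0,0,0,0,0.039,0,-0.3],[0,0,0,0,0.039,0,-0.3],[0,0,0,0,0.019,0,-0.3]]'
cat > go.py <<'E'
# usage: go.py x y z yawdeg : offsets to target in tool axes & units (tool kept down; yaw = direction of tool x)
import sys
from h import *
o=env.get_obs();M=R.from_quat(o['eef_rot']).as_matrix()
x,y,z,yaw=map(float,sys.argv[1:5]);c,s=np.cos(np.radians(yaw)),np.sin(np.radians(yaw))
T=np.array([[c,0,-s],[s,0,c],[0,-1,0]])
d=M.T@(np.array([x,y,z])-o['eef_pos'])/0.5
r=R.from_matrix(M.T@T).as_rotvec()/np.pi
print('pos',o['eef_pos'].round(4),'yaw',np.degrees(np.arctan2(M[1,0],M[0,0])).round(2),'tilt',np.degrees(np.arccos(-M[2,1])).round(2),'t',round(o['t'],2),'F',o['wrist_force'].round(1),'w',round(o['gripper_width'],4),'q',o['qpos'].round(2))
print('shift total',d.round(4),'turn total',r.round(4),'min rows',int(np.ceil(max(np.linalg.norm(d)*500/41.5,np.linalg.norm(r)*180/7.1))))
E
python3 go.py .4535 .0816 .2 5.7
```

```text
t: 0.57
eef_pos: [0.2191, 0.4768, 0.231]
eef_rot: [0.683, 0.182, -0.182, -0.683]
wrist_force: [0.5, -0.4, -0.2]
gripper_width: 0.0852
t: 0.9
eef_pos: [0.2191, 0.4768, 0.231]
eef_rot: [0.707, 0.033, -0.033, -0.706]
wrist_force: [0.6, 0.3, 1.1]
gripper_width: 0.0389
pos [0.2191 0.4768 0.231 ] yaw 5.34 tilt 0.04 t 0.9 F [0.6 0.3 1.1] w 0.0389 q [ 1.14  0.24 -0.01  1.32  0.    2.62]
shift total [ 0.3931  0.0624 -0.8307] turn total [ 0.0002 -0.002  -0.0001] min rows 12
```

```bash
for i in 1 2; do :; done; python3 -m crank '[[0.03,0,-0.064,0,0,0,-0.3],[0.03,0,-0.064,0,0,0,-0.3],[0.03,0,-0.064,0,0,0,-0.3],[0.03,0,-0.064,0,0,0,-0.3],[0.03,0,-0.064,0,0,0,-0.3]]'; python3 -m crank '[[0.03,0,-0.064,0,0,0,-0.3],[0.03,0,-0.064,0,0,0,-0.3],[0.03,0,-0.064,0,0,0,-0.3],[0.03,0,-0.064,0,0,0,-0.3],[0.03,0,-0.064,0,0,0,-0.3]]'; python3 -m crank '[[0.03,0,-0.064,0,0,0,-0.3],[0.03,0.02,-0.064,0,0,0,-0.3],[0.03,0.04,-0.06,0,0,0,-0.3],[0,0,0,0,0,0,-0.3]]'
python3 go.py .4535 .0816 .12 5.7
python3 - <<'E'
from h import *
for n in ['wrist','scene']:
    o=env.get_obs();c=camera(n);cv2.imwrite(f'pics/{n}1.png',c['color']);np.savez(f'{n}1.npz',P=pts(c,o),color=c['color'])
E
```

```text
t: 1.32
eef_pos: [0.3102, 0.3238, 0.2311]
eef_rot: [0.706, 0.036, -0.036, -0.706]
wrist_force: [0.9, 0.0, -0.6]
gripper_width: 0.0299
t: 1.73
eef_pos: [0.4009, 0.1719, 0.2313]
eef_rot: [0.706, 0.035, -0.035, -0.706]
wrist_force: [0.6, 0.5, -0.6]
gripper_width: 0.0303
t: 2.07
eef_pos: [0.4558, 0.0803, 0.1985]
eef_rot: [0.707, 0.033, -0.035, -0.706]
wrist_force: [-1.0, 0.5, -0.6]
gripper_width: 0.03
pos [0.4558 0.0803 0.1985] yaw 5.49 tilt 0.17 t 2.07 F [-1.   0.5 -0.6] w 0.03 q [ 0.18  0.15 -0.21  1.21 -0.    1.65]
shift total [-0.004   0.157   0.0033] turn total [ 0.0006 -0.0011 -0.0008] min rows 2
```

View pics/wrist1.png

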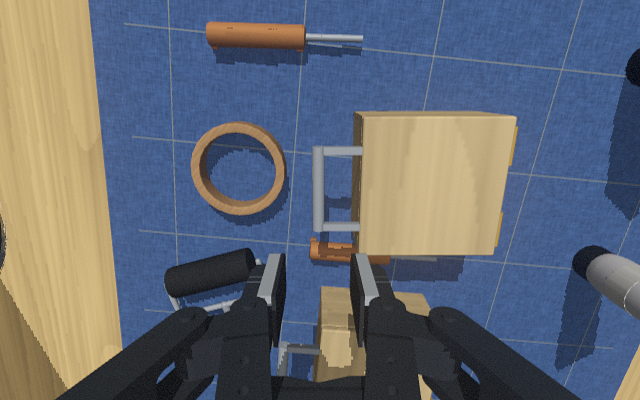

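```bash
cat > bar.py <<'E'
from h import *
def bars(f,x0,y0,yaw):
    P=np.load(f)['P'];z=P[...,2]
    c,s=np.cos(np.radians(yaw)),np.sin(np.radians(yaw))
    q=(P[...,:2]-[x0,y0])@np.array([[c,-s],[s,c]])
    m=(np.abs(q[...,0])<.02)&(np.abs(q[...,1])<.05)&(z>.062)&(z<.085)
    B=q[m]; f1=np.polyfit(B[:,1],B[:,0],1)
    x=(B[:,0].max()+B[:,0].min())/2
    print(f,m.sum(),'med',np.median(B,0).round(4),'min',B.min(0).round(4),'max',B.max(0).round(4),'slope',np.degrees(np.arctan(f1[0])).round(2),'ztop',np.percentile(z[m],95).round(4))
    mm=(np.abs(q[...,1])<.02)&(np.abs(q[...,0])<.015)&(z>.062)&(z<.085)
    B=q[mm];print('  centre part med x',np.median(B[:,0]).round(4),B[:,0].min().round(4),B[:,0].max().round(4),'world',(np.array([x0,y0])+np.array([[c,-s],[s,c]])@np.array([np.median(B[:,0]),(q[m][:,1].max()+q[m][:,1].min())/2])).round(4))
E
python3 - <<'E'
from bar import *
bars('scene0.npz',.4535,.0816,5.7);bars('wrist1.npz',.4535,.0816,5.7)
bars('scene0.npz',.437,-.1084,.6);bars('scene0.npz',.4086,-.2972,-9.2)
E
```

```text
scene0.npz 116 med [0.0036 0.0001] min [-0.005  -0.0347] max [0.0198 0.0356] slope 1.08 ztop 0.0785
  centre part med x 0.0029 -0.005 0.0074 world [0.4563 0.0823]
wrist1.npz 1318 med [0.0044 0.0049] min [-0.0016 -0.0338] max [0.02   0.0372] slope -0.26 ztop 0.078
  centre part med x 0.0035 -0.0015 0.0085 world [0.4568 0.0836]
scene0.npz 121 med [ 0.0028 -0.0015] min [-0.0046 -0.0351] max [0.0198 0.0349] slope -0.84 ztop 0.0786
  centre part med x 0.0024 -0.0041 0.0066 world [ 0.4394 -0.1085]
scene0.npz 136 med [0.0037 0.0004] min [-0.0055 -0.0362] max [0.0198 0.035 ] slope -0.3 ztop 0.0781
  centre part med x 0.0032 -0.0055 0.0068 world [ 0.4117 -0.2983]
```

```bash
python3 -m crank '[[0.002,0.07,-0.005,0,-0.001,0,-0.3],[0,0.07,0,0,0,0,-0.3],[0,0.05,0,0,0,0,-0.3],[0,0.03,0,0,0,0,-0.3],[0,0,0,0,0,0,-0.3]]'; python3 go.py .4566 .083 .053 5.6
python3 - <<'E'
from h import *
for n in ['wrist']:
    o=env.get_obs();c=camera(n);cv2.imwrite(f'pics/{n}2.png',c['color']);np.savez(f'{n}2.npz',P=pts(c,o),color=c['color'])
E
```

```text
t: 2.58
eef_pos: [0.4535, 0.0829, 0.089]
eef_rot: [0.706, 0.035, -0.039, -0.706]
wrist_force: [0.0, 0.5, 0.0]
gripper_width: 0.0299
pos [0.4535 0.0829 0.089 ] yaw 6.01 tilt 0.27 t 2.58 F [0.  0.5 0. ] w 0.0299 q [ 0.18  0.23 -0.41  0.93  0.    1.65]
shift total [ 0.0066  0.072  -0.0004] turn total [ 0.0001  0.0023 -0.0015] min rows 1
```

View pics/wrist2.png

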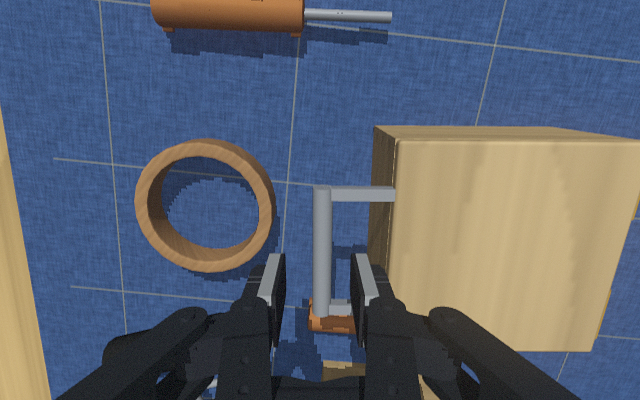

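```bash
python3 -m crank '[[0.006,0.036,0,0,0.002,-0.001,-0.3],[0,0.036,0,0,0,0,-0.3],[0,0,0,0,0,0,-1],[0,0,0,0,0,0,-1],[0,0,0,0,0,0,-1]]'; python3 -m crank '[[0,0,0,0,0,0,-1],[0,0,0,0,0,0,-1]]';python3 go.py .4566 .083 .053 5.6
```

```text
t: 3.05
eef_pos: [0.4557, 0.0827, 0.0559]
eef_rot: [-0.706, -0.034, 0.036, 0.706]
wrist_force: [-10.3, 1.5, -1.4]
gripper_width: 0.0079
t: 3.22
eef_pos: [0.4557, 0.0827, 0.056]
eef_rot: [-0.706, -0.034, 0.035, 0.706]
wrist_force: [-11.2, -0.0, -1.4]
gripper_width: 0.0082
pos [0.4557 0.0827 0.056 ] yaw 5.6 tilt 0.14 t 3.22 F [-11.2  -0.   -1.4] w 0.0082 q [ 0.18  0.27 -0.46  0.84  0.    1.65]
shift total [0.0019 0.0061 0.0005] turn total [-0.0002  0.     -0.0007] min rows 1
```

```bash
python3 -m crank '[[0.005,-0.045,0,0,0,0,-1],[0.011,-0.043,0,0,0,0,-1],[0.018,-0.041,0,0,0,0,-1],[0,0,0,0,0,0,-1]]';python3 go.py .47 .083 .116 5.6
python3 - <<'E'
from h import *
c=camera('scene');cv2.imwrite('pics/scene2.png',c['color'][100:300,100:500])
E
```

```text
t: 3.55
eef_pos: [0.4735, 0.0845, 0.1245]
eef_rot: [-0.706, -0.035, 0.034, 0.707]
wrist_force: [-19.0, -0.8, 10.3]
gripper_width: 0.0075
pos [0.4735 0.0845 0.1245] yaw 5.6 tilt 0.05 t 3.55 F [-19.   -0.8  10.3] w 0.0075 q [ 0.18  0.23 -0.32  1.03  0.    1.65]
shift total [-0.0072  0.017  -0.0023] turn total [-0.0002 -0.      0.0001] min rows 1
```

View pics/scene2.png

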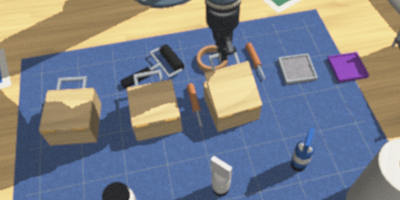

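```bash
python3 -m crank '[[0.019,-0.038,0,0,0,0,-1],[0.027,-0.034,0,0,0,0,-1],[0.033,-0.029,0,0,0,0,-1],[0,0,0,0,0,0,-1]]';python3 go.py .5 .083 .17 5.6
python3 - <<'E'
from h import *
c=camera('scene');cv2.imwrite('pics/scene3.png',cv2.resize(c['color'][100:300,100:500],None,fx=2,fy=2))
E
```

```text
t: 3.93
eef_pos: [0.5162, 0.0887, 0.176]
eef_rot: [-0.706, -0.037, 0.032, 0.707]
wrist_force: [-14.5, -0.0, 18.3]
gripper_width: 0.0076
pos [0.5162 0.0887 0.176 ] yaw 5.59 tilt 0.39 t 3.93 F [-14.5  -0.   18.3] w 0.0076 q [ 0.17  0.26 -0.13  1.17  0.    1.64]
shift total [-0.0335  0.0118 -0.0082] turn total [-0.0002 -0.      0.0021] min rows 1
```

View pics/scene3.png

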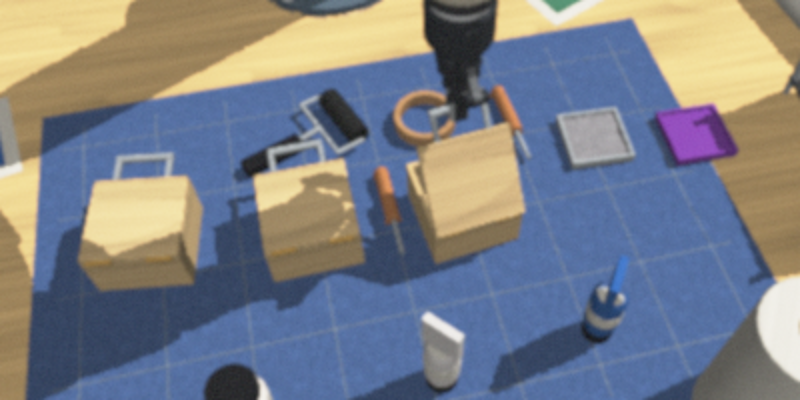

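```bash
python3 -m crank '[[0.036,-0.028,0,0,0,0,-1],[0.041,-0.020,0,0,0,0,-1],[0.043,-0.013,0,0,0,0,-1],[0.044,-0.006,0,0,0,0,-1],[0,0,0,0,0,0,-1]]';python3 go.py .607 .0978 .203 5.6
```

```text
t: 4.4
eef_pos: [0.6001, 0.0968, 0.2074]
eef_rot: [-0.706, -0.038, 0.031, 0.707]
wrist_force: [0.6, 1.0, 11.8]
gripper_width: 0.0074
pos [0.6001 0.0968 0.2074] yaw 5.59 tilt 0.52 t 4.4 F [ 0.6  1.  11.8] w 0.0074 q [ 0.16  0.38  0.13  1.31 -0.    1.63]
shift total [0.0139 0.009  0.0005] turn total [-0.0002 -0.0001  0.0029] min rows 1
```

```bash
python3 -m crank '[[0.045,0.002,0,0,0,0,-1],[0.044,0.009,0,0,0,0,-1],[0.042,0.016,0,0,0,0,-1],[0.030,0.015,0,0,0,0,-1],[0,0,0,0,0,0,-1]]';python3 go.py .678 .1045 .183 5.6
python3 - <<'E'
from h import *
c=camera('scene');cv2.imwrite('pics/scene4.png',cv2.resize(c['color'][100:300,100:500],None,fx=2,fy=2))
E
```

```text
t: 4.82
eef_pos: [0.6803, 0.1047, 0.1854]
eef_rot: [-0.706, -0.038, 0.031, 0.707]
wrist_force: [6.2, 1.9, 6.0]
gripper_width: 0.0077
pos [0.6803 0.1047 0.1854] yaw 5.58 tilt 0.57 t 4.82 F [6.2 1.9 6. ] w 0.0077 q [0.15 0.53 0.33 1.35 0.   1.63]
shift total [-0.0047  0.0048  0.0001] turn total [-0.0002 -0.0001  0.0032] min rows 1
```

View pics/scene4.png

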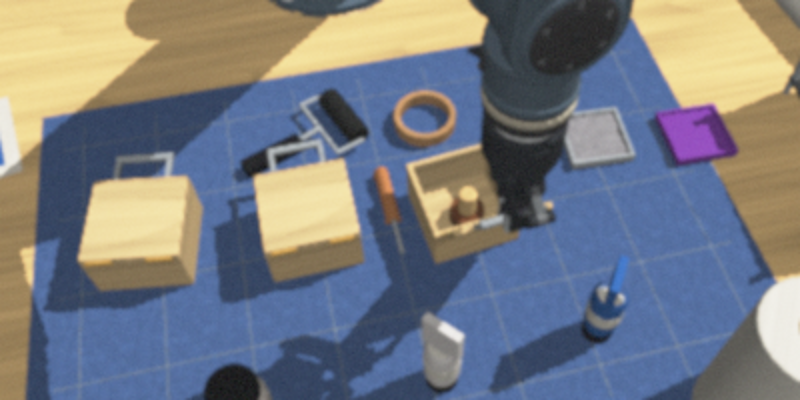

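```bash
python3 -m crank '[[0,0,0,0,0,0,-0.4],[0,0,0,0,0,0,-0.4],[0,0,0,0,0,0,-0.4],[0,-0.03,0,0,0,0,-0.4],[0,-0.07,0,0,0,0,-0.3]]';python3 -m crank '[[0,-0.06,0,0,0,-0.003,-0.3],[0,0,0,0,0,0,-0.3]]';python3 go.py .4394 -.1085 .25 .6
```

```text
t: 5.28
eef_pos: [0.6736, 0.1033, 0.2299]
eef_rot: [0.707, 0.032, -0.036, -0.706]
wrist_force: [1.0, -0.1, 0.2]
gripper_width: 0.0299
t: 5.45
eef_pos: [0.6772, 0.1039, 0.2705]
eef_rot: [-0.706, -0.042, 0.027, 0.707]
wrist_force: [0.6, -1.1, 0.4]
gripper_width: 0.0302
pos [0.6772 0.1039 0.2705] yaw 5.56 tilt 1.21 t 5.45 F [ 0.6 -1.1  0.4] w 0.0302 q [ 0.15  0.51  0.5   1.54 -0.    1.63]
shift total [-0.5153  0.0299 -0.3767] turn total [-0.0004  0.0276  0.0067] min rows 8
```

```bash
python3 -m crank '[[-0.057,0,-0.042,0,0.003,0.001,-0.3],[-0.057,0,-0.042,0,0.003,0.001,-0.3],[-0.057,0,-0.042,0,0.003,0.001,-0.3],[-0.057,0,-0.042,0,0.003,0.001,-0.3],[-0.057,0,-0.042,0,0.003,0.001,-0.3]]';python3 -m crank '[[-0.057,0.015,-0.042,0,0.003,0.001,-0.3],[-0.057,0.02,-0.042,0,0.003,0.001,-0.3],[-0.057,0.02,-0.042,0,0.003,0,-0.3],[-0.057,0.02,-0.042,0,0.003,0,-0.3],[0,0,0,0,0,0,-0.3]]';python3 go.py .4394 -.1085 .2 .6
python3 - <<'E'
from h import *
for n in ['wrist']:
    o=env.get_obs();c=camera(n);cv2.imwrite(f'pics/{n}3.png',c['color']);np.savez(f'{n}3.npz',P=pts(c,o),color=c['color'])
from bar import bars
bars('wrist3.npz',.4394,-.1085,.6)
E
```

```text
t: 5.87
eef_pos: [0.5402, -0.0129, 0.2627]
eef_rot: [0.707, 0.016, -0.019, -0.707]
wrist_force: [-0.5, -1.0, 1.2]
gripper_width: 0.0296
t: 6.28
eef_pos: [0.4248, -0.1019, 0.2246]
eef_rot: [0.707, -0.002, -0.008, -0.707]
wrist_force: [1.0, 0.1, 0.1]
gripper_width: 0.0299
pos [ 0.4248 -0.1019  0.2246] yaw 0.52 tilt 0.82 t 6.28 F [1.  0.1 0.1] w 0.0299 q [-0.23  0.1  -0.2   1.28 -0.    1.33]
shift total [ 0.0297  0.0489 -0.0135] turn total [ 0.0001 -0.0005 -0.0045] min rows 1
wrist3.npz 1151 med [0.0011 0.0042] min [-0.0053 -0.0334] max [0.0198 0.0371] slope -0.08 ztop 0.078
  centre part med x -0.0006 -0.0053 0.0047 world [ 0.4387 -0.1067]
```

View pics/wrist3.png

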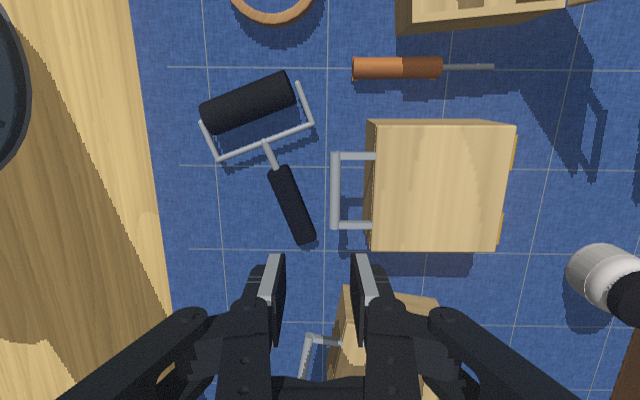

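```bash
python3 -m crank '[[0.027,0.06,-0.011,0,0,-0.004,-0.3],[0,0.07,0,0,0,0,-0.3],[0,0.06,0,0,0,0,-0.3],[0,0.05,0,0,0,0,-0.3],[0,0,0,0,0,0,-0.3]]';python3 go.py .438 -.1075 .055 .6
```

```text
t: 6.75
eef_pos: [0.4425, -0.1044, 0.1022]
eef_rot: [-0.707, -0.003, 0.006, 0.708]
wrist_force: [-0.8, 0.2, 0.1]
gripper_width: 0.0302
pos [ 0.4425 -0.1044  0.1022] yaw 0.73 tilt 0.19 t 6.75 F [-0.8  0.2  0.1] w 0.0302 q [-0.23  0.21 -0.41  0.96  0.    1.33]
shift total [-0.0088  0.0944 -0.0062] turn total [-0.0005  0.0007 -0.0009] min rows 2
```

```bash
python3 -m crank '[[-0.009,0.035,-0.006,0,0,0,-0.3],[0,0.035,0,0,0,0,-0.3],[0,0.022,0,0,0,0,-0.3],[0,0,0,0,0,0,-0.3]]';python3 go.py .438 -.1075 .055 .6
python3 - <<'E'
from h import *
for n in ['wrist']:
    o=env.get_obs();c=camera(n);cv2.imwrite(f'pics/{n}4.png',c['color'])
E
```

```text
t: 7.08
eef_pos: [0.4404, -0.1081, 0.0595]
eef_rot: [-0.707, -0.005, 0.004, 0.707]
wrist_force: [-0.8, 0.2, 0.4]
gripper_width: 0.0298
pos [ 0.4404 -0.1081  0.0595] yaw 0.73 tilt 0.1 t 7.08 F [-0.8  0.2  0.4] w 0.0298 q [-0.24  0.25 -0.48  0.84  0.    1.32]
shift total [-0.0047  0.0089  0.0013] turn total [-0.0001  0.0007  0.0006] min rows 1
```

View pics/wrist4.png

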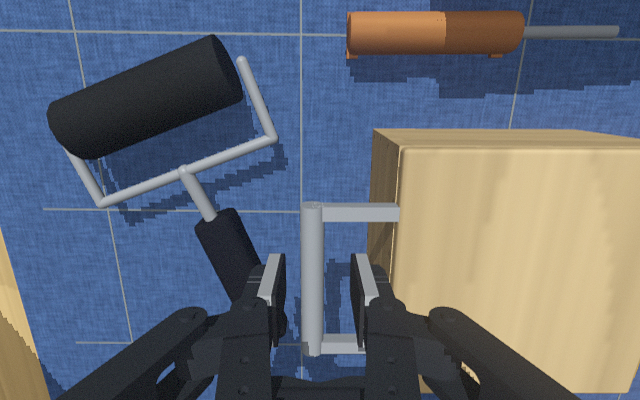

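```bash
python3 -m crank '[[-0.005,0.008,0,0,0,0,-0.3],[0,0,0,0,0,0,-1],[0,0,0,0,0,0,-1],[0,0,0,0,0,0,-1],[0,0,0,0,0,0,-1]]';python3 go.py .438 -.1075 .055 .6
```

```text
t: 7.55
eef_pos: [0.438, -0.1086, 0.0566]
eef_rot: [0.707, 0.006, -0.003, -0.707]
wrist_force: [-2.5, 0.9, 6.4]
gripper_width: 0.0076
pos [ 0.438  -0.1086  0.0566] yaw 0.69 tilt 0.21 t 7.55 F [-2.5  0.9  6.4] w 0.0076 q [-0.24  0.25 -0.49  0.83  0.    1.32]
shift total [0.     0.0031 0.0023] turn total [0.0001 0.0005 0.0012] min rows 1
```

Gripped with low side force. Swing lid b along the arc.

```bash
python3 -m crank '[[0.005,-0.045,0,0,0,0,-1],[0.011,-0.044,0,0,0,0,-1],[0.017,-0.042,0,0,0,0,-1],[0.023,-0.039,0,0,0,0,-1],[0.028,-0.035,0,0,0,0,-1]]';python3 -m crank '[[0.033,-0.030,0,0,0,0,-1],[0.037,-0.025,0,0,0,0,-1],[0.040,-0.019,0,0,0,0,-1],[0,0,0,0,0,0,-1]]';python3 go.py .5383 -.1075 .1845 .6
```

```text
t: 7.97
eef_pos: [0.4795, -0.1082, 0.16]
eef_rot: [0.707, 0.005, -0.003, -0.707]
wrist_force: [8.4, -1.4, -14.4]
gripper_width: 0.0075
t: 8.3
eef_pos: [0.5375, -0.1077, 0.1991]
eef_rot: [0.708, 0.007, -0.002, -0.707]
wrist_force: [-10.2, 0.0, 22.2]
gripper_width: 0.0073
pos [ 0.5375 -0.1077  0.1991] yaw 0.71 tilt 0.44 t 8.3 F [-10.2   0.   22.2] w 0.0073 q [-0.2   0.28 -0.03  1.25  0.    1.36]
shift total [0.0014 0.0293 0.0005] turn total [0.0004 0.0006 0.0024] min rows 1
```

```bash
python3 -m crank '[[0.043,-0.014,0,0,0,0,-1],[0.044,-0.006,0,0,0,0,-1],[0.045,0.001,0,0,0,0,-1],[0.044,0.008,0,0,0,0,-1],[0.042,0.015,0,0,0,0,-1]]';python3 -m crank '[[0.032,0.015,0,0,0,0,-1],[0,0,0,0,0,0,-1]]';python3 go.py .66 -.1075 .1845 .6
python3 - <<'E'
from h import *
c=camera('scene');cv2.imwrite('pics/scene5.png',cv2.resize(c['color'][100:300,100:500],None,fx=2,fy=2))
E
```

```text
t: 8.72
eef_pos: [0.6449, -0.1068, 0.1955]
eef_rot: [0.708, 0.006, -0.002, -0.707]
wrist_force: [-1.8, -3.3, 3.4]
gripper_width: 0.0073
t: 8.88
eef_pos: [0.6629, -0.1066, 0.1856]
eef_rot: [0.708, 0.006, -0.002, -0.707]
wrist_force: [4.0, -3.5, 1.3]
gripper_width: 0.0073
pos [ 0.6629 -0.1066  0.1856] yaw 0.69 tilt 0.34 t 8.88 F [ 4.  -3.5  1.3] w 0.0073 q [-0.16  0.51  0.28  1.34 -0.    1.4 ]
shift total [-0.0058  0.0021 -0.0017] turn total [0.0005 0.0005 0.0018] min rows 1
```

View pics/scene5.png

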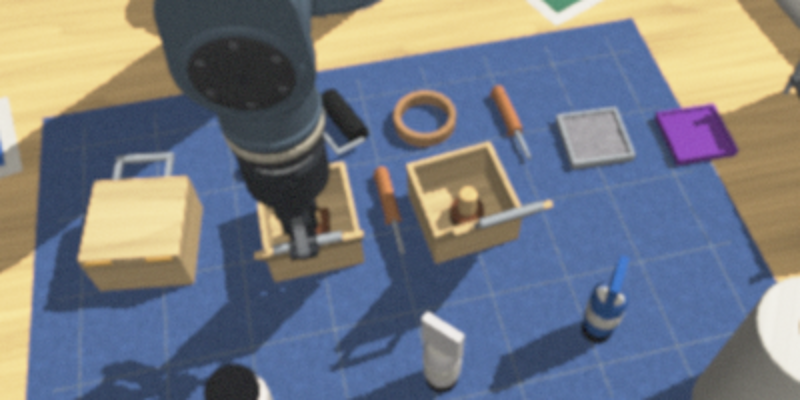

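```bash
python3 -m crank '[[0,0,0,0,0,0,-0.4],[0,0,0,0,0,0,-0.4],[0,0,0,0,0,0,-0.4],[0,-0.03,0,0,0,0,-0.4],[0,-0.07,0,0,0,0,-0.3]]';python3 -m crank '[[0,-0.06,0,0,0,0,-0.3],[0,0,0,0,0,0,-0.3]]';python3 go.py .4105 -.298 .25 -9.3
```

```text
t: 9.35
eef_pos: [0.6569, -0.1054, 0.2328]
eef_rot: [-0.707, -0.003, 0.006, 0.708]
wrist_force: [1.1, 0.6, -0.5]
gripper_width: 0.0299
t: 9.52
eef_pos: [0.6605, -0.106, 0.2732]
eef_rot: [0.708, 0.008, -0.0, -0.707]
wrist_force: [0.5, 0.5, 1.3]
gripper_width: 0.03
pos [ 0.6605 -0.106   0.2732] yaw 0.7 tilt 0.66 t 9.52 F [0.5 0.5 1.3] w 0.03 q [-0.16  0.49  0.47  1.54  0.    1.4 ]
shift total [-0.5051  0.0412 -0.3778] turn total [0.0001 0.0555 0.0037] min rows 8
```

```bash
python3 -m crank '[[-0.052,0,-0.047,0,0.006,0,-0.3],[-0.052,0,-0.047,0,0.006,0,-0.3],[-0.052,0,-0.047,0,0.006,0,-0.3],[-0.052,0,-0.047,0,0.006,0,-0.3],[-0.052,0,-0.047,0,0.006,0,-0.3]]';python3 -m crank '[[-0.052,0.015,-0.047,0,0.006,0,-0.3],[-0.052,0.02,-0.047,0,0.006,0,-0.3],[-0.052,0.02,-0.047,0,0.006,0,-0.3],[-0.052,0.02,-0.047,0,0.006,0,-0.3],[0,0,0,0,0,0,-0.3]]';python3 go.py .4105 -.298 .2 -9.3
python3 - <<'E'
from h import *
for n in ['wrist']:
    o=env.get_obs();c=camera(n);cv2.imwrite(f'pics/{n}5.png',c['color']);np.savez(f'{n}5.npz',P=pts(c,o),color=c['color'])
from bar import bars
bars('wrist5.npz',.4117,-.2983,-9.3)
E
```

```text
t: 9.93
eef_pos: [0.5247, -0.2205, 0.2663]
eef_rot: [0.707, -0.028, 0.03, -0.707]
wrist_force: [-0.1, -0.5, -0.5]
gripper_width: 0.03
t: 10.35
eef_pos: [0.4075, -0.3034, 0.2271]
eef_rot: [-0.705, 0.057, -0.057, 0.705]
wrist_force: [-0.0, -0.0, -0.7]
gripper_width: 0.0299
pos [ 0.4075 -0.3034  0.2271] yaw -9.31 tilt 0.03 t 10.35 F [-0.  -0.  -0.7] w 0.0299 q [-0.64  0.21 -0.06  1.3   0.    1.09]
shift total [0.0043 0.0542 0.0116] turn total [-0.0002 -0.     -0.0001] min rows 1
wrist5.npz 1175 med [0.0008 0.0038] min [-0.0055 -0.0333] max [0.02   0.0373] slope -0.43 ztop 0.078
  centre part med x -0.001 -0.0054 0.0036 world [ 0.4111 -0.2962]
```

View pics/wrist5.png

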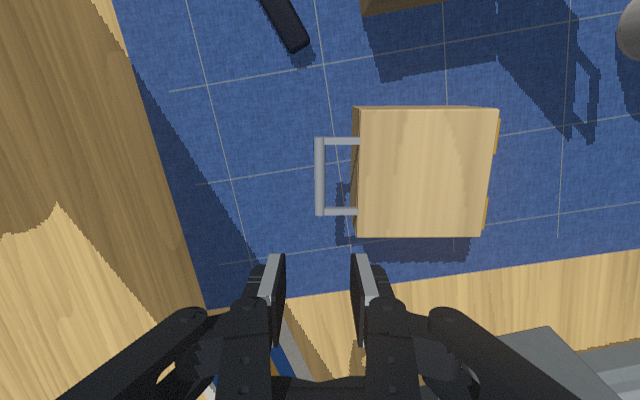

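```bash
python3 -m crank '[[0.004,0.06,0.012,0,0,0,-0.3],[0,0.07,0,0,0,0,-0.3],[0,0.07,0,0,0,0,-0.3],[0,0.06,0,0,0,0,-0.3],[0,0.03,0,0,0,0,-0.3]]';python3 -m crank '[[0,0.03,0,0,0,0,-0.3],[0,0,0,0,0,0,-0.3]]';python3 go.py .4105 -.297 .055 -9.3
```

```text
t: 10.82
eef_pos: [0.4154, -0.2947, 0.0804]
eef_rot: [-0.704, 0.055, -0.055, 0.706]
wrist_force: [0.0, 0.0, 0.2]
gripper_width: 0.0304
t: 10.98
eef_pos: [0.4155, -0.2948, 0.066]
eef_rot: [-0.704, 0.055, -0.055, 0.706]
wrist_force: [-0.1, 0.6, -0.0]
gripper_width: 0.0294
pos [ 0.4155 -0.2948  0.066 ] yaw -8.96 tilt 0.14 t 10.98 F [-0.1  0.6 -0. ] w 0.0294 q [-0.62  0.33 -0.34  0.9   0.    1.11]
shift total [-0.0092  0.0219 -0.0059] turn total [-0.0007  0.0019 -0.    ] min rows 1
```

```bash
python3 -m crank '[[-0.009,0.01,-0.005,0,0.002,0,-0.3],[0,0.01,0,0,0,0,-0.3],[0,0,0,0,0,0,-0.3]]';python3 go.py .4105 -.297 .055 -9.3
python3 - <<'E'
from h import *
for n in ['wrist']:
    o=env.get_obs();c=camera(n);cv2.imwrite(f'pics/{n}6.png',c['color'])
E
```

```text
t: 11.23
eef_pos: [0.4115, -0.2982, 0.0584]
eef_rot: [0.705, -0.057, 0.059, -0.705]
wrist_force: [0.3, 0.3, 0.7]
gripper_width: 0.0305
pos [ 0.4115 -0.2982  0.0584] yaw -9.39 tilt 0.2 t 11.23 F [0.3 0.3 0.7] w 0.0305 q [-0.63  0.33 -0.36  0.88  0.    1.11]
shift total [-0.0023  0.0067  0.002 ] turn total [-0.0001 -0.0005  0.0011] min rows 1
```

View pics/wrist6.png

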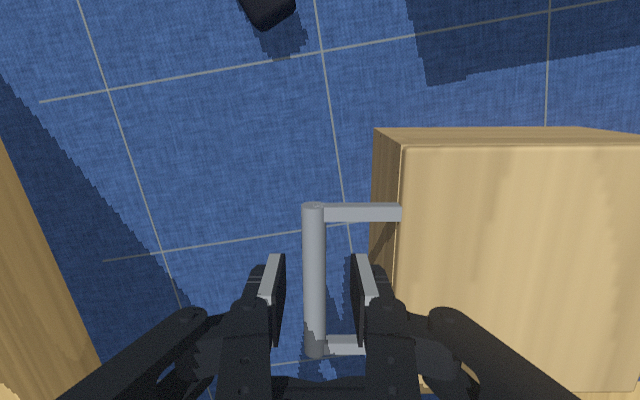

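Bar c runs at x≈314 between the finger tips (275 and 358); finger centre ≈317, so a 1–2 mm correction and close.

```bash
python3 -m crank '[[-0.003,0.004,0,0,0,0,-0.3],[0,0,0,0,0,0,-1],[0,0,0,0,0,0,-1],[0,0,0,0,0,0,-1],[0,0,0,0,0,0,-1]]';python3 go.py .4105 -.297 .055 -9.3; python3 -m crank '[[0.005,-0.045,0,0,0,0,-1],[0.011,-0.044,0,0,0,0,-1],[0.017,-0.042,0,0,0,0,-1],[0.023,-0.039,0,0,0,0,-1],[0.028,-0.035,0,0,0,0,-1]]';python3 -m crank '[[0.033,-0.030,0,0,0,0,-1],[0.037,-0.025,0,0,0,0,-1],[0.040,-0.019,0,0,0,0,-1],[0,0,0,0,0,0,-1]]';python3 go.py .5083 -.314 .1945 -9.3
```

```text
t: 11.7
eef_pos: [0.41, -0.298, 0.0566]
eef_rot: [0.705, -0.057, 0.059, -0.705]
wrist_force: [-2.0, 1.0, 4.8]
gripper_width: 0.008
pos [ 0.41   -0.298   0.0566] yaw -9.38 tilt 0.2 t 11.7 F [-2.   1.   4.8] w 0.008 q [-0.63  0.33 -0.37  0.87  0.    1.11]
shift total [0.0007 0.0031 0.0021] turn total [-0.     -0.0005  0.0011] min rows 1
t: 12.12
eef_pos: [0.4509, -0.3044, 0.1598]
eef_rot: [-0.704, 0.057, -0.059, 0.705]
wrist_force: [8.4, -1.1, -13.7]
gripper_width: 0.0073
t: 12.45
eef_pos: [0.5078, -0.3136, 0.1989]
eef_rot: [0.705, -0.055, 0.06, -0.705]
wrist_force: [-9.1, 5.7, 21.9]
gripper_width: 0.0078
pos [ 0.5078 -0.3136  0.1989] yaw -9.32 tilt 0.36 t 12.45 F [-9.1  5.7 21.9] w 0.0078 q [-0.55  0.37  0.09  1.29  0.    1.18]
shift total [ 0.001   0.0088 -0.0006] turn total [-0.0001 -0.0001  0.002 ] min rows 1
```

```bash
python3 -m crank '[[0.043,-0.014,0,0,0,0,-1],[0.044,-0.006,0,0,0,0,-1],[0.045,0.001,0,0,0,0,-1],[0.044,0.008,0,0,0,0,-1],[0.042,0.015,0,0,0,0,-1]]';python3 -m crank '[[0.034,0.016,0,0,0,0,-1],[0,0,0,0,0,0,-1]]';python3 -m crank '[[0,0,0,0,0,0,-0.4],[0,0,0,0,0,0,-0.4],[0,0,0,0,0,0,-0.4],[0,-0.03,0,0,0,0,-0.4],[0,-0.07,0,0,0,0,-0.3]]';python3 -m crank '[[0,-0.06,0,0,0,0,-0.2],[0,0,0,0,0,0,-0.2]]'
python3 - <<'E'
from h import *
c=camera('scene');cv2.imwrite('pics/scene6.png',cv2.resize(c['color'][100:300,100:500],None,fx=2,fy=2));np.savez('scene6.npz',P=pts(c),color=c['color'])
c=camera('side');cv2.imwrite('pics/side6.png',cv2.resize(c['color'][80:360,180:480],None,fx=2,fy=2))
E
python3 go.py .5083 -.314 .1945 -9.3
```

```text
t: 12.87
eef_pos: [0.6143, -0.3305, 0.1955]
eef_rot: [-0.704, 0.056, -0.059, 0.705]
wrist_force: [-1.6, 5.1, 4.6]
gripper_width: 0.0075
t: 13.03
eef_pos: [0.6333, -0.3334, 0.1848]
eef_rot: [-0.704, 0.055, -0.059, 0.705]
wrist_force: [5.1, 3.8, 2.5]
gripper_width: 0.0074
t: 13.45
eef_pos: [0.627, -0.3336, 0.2324]
eef_rot: [-0.704, 0.06, -0.056, 0.706]
wrist_force: [1.2, -0.5, -0.4]
gripper_width: 0.0297
t: 13.62
eef_pos: [0.63, -0.3352, 0.2734]
eef_rot: [0.706, -0.054, 0.062, -0.703]
wrist_force: [1.1, -0.2, 1.6]
gripper_width: 0.034
pos [ 0.6293 -0.3348  0.2682] yaw -9.42 tilt 0.34 t 13.72 F [-0.5 -0.9 -0.4] w 0.0342 q [-0.49  0.58  0.62  1.61  0.    1.25]
shift total [-0.2465  0.146   0.0016] turn total [ 0.0003 -0.0006  0.0019] min rows 4
```

View pics/scene6.png

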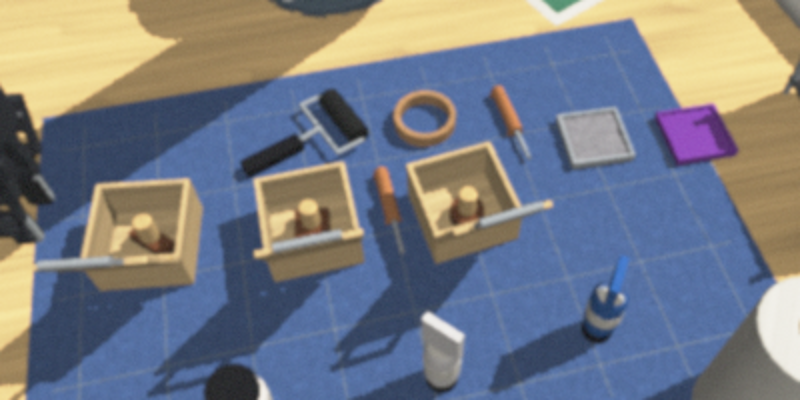

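View pics/side6.png

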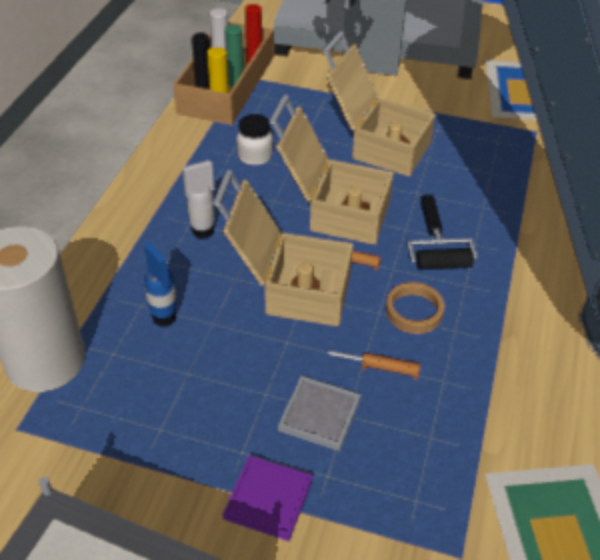

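```bash
python3 -m crank '[[-0.034,-0.01,0.064,0,-0.0075,0,-0.2],[-0.034,-0.01,0.064,0,-0.0075,0,-0.2],[-0.034,-0.01,0.064,0,-0.0075,0,-0.2],[-0.034,-0.01,0.064,0,-0.0075,0,-0.2],[-0.034,-0.01,0.064,0,-0.0075,0,-0.2]]';python3 -m crank '[[-0.034,-0.01,0.064,0,-0.0075,0,-0.2],[-0.034,-0.01,0.064,0,-0.0075,0,-0.2],[0,0,0,0,0,0,-0.2],[0,0,0,0,0,0,-0.2]]'
python3 go.py .53 -.1 .3 0
python3 - <<'E'
from h import *
for n in ['wrist']:
    o=env.get_obs();c=camera(n);cv2.imwrite(f'pics/{n}7.png',c['color']);np.savez(f'{n}7.npz',P=pts(c,o),color=c['color'])
for l in ['round_stamp_mid','square_stamp_mid','bar_stamp_mid','pad_top']:
    print(l,[(round(r['confidence'],2),np.round(r['box'])) for r in finder.trace('wrist',l)])
E
```

```text
t: 14.13
eef_pos: [0.5616, -0.1641, 0.2899]
eef_rot: [-0.707, 0.016, -0.016, 0.707]
wrist_force: [1.3, 0.1, 0.3]
gripper_width: 0.0342
t: 14.47
eef_pos: [0.5303, -0.099, 0.301]
eef_rot: [0.707, 0.002, -0.0, -0.707]
wrist_force: [0.0, 0.0, -0.2]
gripper_width: 0.0344
pos [ 0.5303 -0.099   0.301 ] yaw 0.19 tilt 0.16 t 14.47 F [ 0.   0.  -0.2] w 0.0344 q [-0.18  0.25  0.18  1.5   0.    1.38]
shift total [-0.0007  0.002  -0.0019] turn total [0.0001 0.0011 0.0009] min rows 1
round_stamp_mid [(0.56, array([327.,   0., 348.,   6.])), (0.25, array([262., 262., 433., 400.]))]
square_stamp_mid [(0.75, array([296., 144., 335., 186.])), (0.26, array([283., 292., 315., 328.]))]
bar_stamp_mid [(0.56, array([279., 292., 314., 330.]))]
pad_top []
```

View pics/wrist7.png

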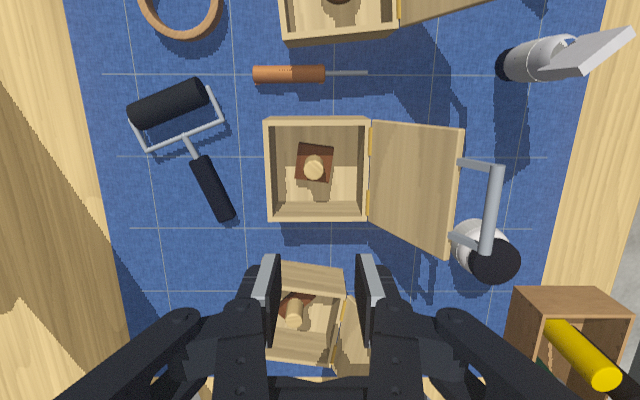

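Middle box holds the square stamp (315,165), the lower box the narrow bar stamp (295,312); the round one must be in the box at the top (340,0). Check it close.

```bash
python3 -m crank '[[0.007,0,0.064,0,-0.005,0,-0.2],[0.007,0,0.064,0,-0.005,0,-0.2],[0.007,0,0.064,0,-0.005,0,-0.2],[0.007,0,0.064,0,-0.005,0,-0.2],[0,0,0,0,-0.005,0,-0.2]]';python3 -m crank '[[0,0,0,0,-0.005,0,-0.2],[0,0,0,0,0,0,-0.2]]'
python3 go.py .5475 .092 .3 5.6
python3 - <<'E'
from h import *
for n in ['wrist']:
    o=env.get_obs();c=camera(n);cv2.imwrite(f'pics/{n}8.png',c['color']);np.savez(f'{n}8.npz',P=pts(c,o),color=c['color'])
for l in ['round_stamp_mid','square_stamp_mid','bar_stamp_mid','pad_top']:
    print(l,[(round(r['confidence'],2),np.round(r['box'])) for r in finder.trace('wrist',l)])
E
```

```text
t: 15.13
eef_pos: [0.5431, 0.0314, 0.3002]
eef_rot: [-0.706, -0.03, 0.028, 0.707]
wrist_force: [-1.4, -0.1, -0.2]
gripper_width: 0.034
t: 15.3
eef_pos: [0.5427, 0.0273, 0.3005]
eef_rot: [0.707, 0.035, -0.033, -0.706]
wrist_force: [-0.2, -0.6, 0.1]
gripper_width: 0.0343
pos [0.5427 0.0273 0.3005] yaw 5.51 tilt 0.13 t 15.3 F [-0.2 -0.6  0.1] w 0.0343 q [ 0.05  0.26  0.19  1.5  -0.    1.53]
shift total [0.022  0.001  0.1279] turn total [ 0.0002 -0.0005  0.0007] min rows 2
round_stamp_mid [(0.71, array([313.,  84., 351., 122.])), (0.67, array([263., 336., 325., 382.]))]
square_stamp_mid [(0.84, array([280., 232., 316., 278.]))]
bar_stamp_mid []
pad_top []
```

View pics/wrist8.png

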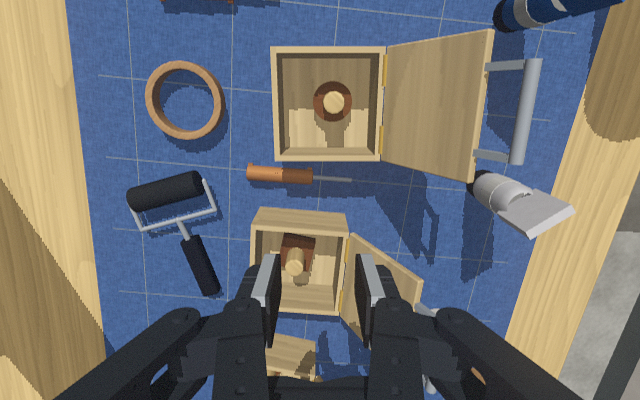

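Round foot confirmed at (332,101). Measure its handle, the pad and the lid angles.

Run:
```python
from h import *
P=np.load('wrist8.npz')['P'];z=P[...,2]
m=np.zeros(z.shape,bool);m[75:130,300:365]=1
for lo,hi in [(.055,.066),(.02,.03)]:
    Q=P[m&(z>lo)&(z<hi)];Q=Q[np.hypot(*(Q[:,:2]-[.5475,.092]).T)<.04]
    (cx,cy),r=cv2.minEnclosingCircle((Q[:,:2]*1000).astype(np.float32));print(lo,len(Q),cx,cy,r,Q[:,:2].mean(0),np.median(Q[:,2]))
for f in ['scene0.npz','scene6.npz']:
    P=np.load(f)['P'];z=P[...,2]
    Q=P[145:192,374:420].reshape(-1,3)
    rim=Q[(Q[:,2]>.0115)&(Q[:,2]<.02)];r=cv2.minAreaRect((rim[:,:2]*1000).astype(np.float32));print(r,len(rim))
    fe=Q[np.hypot(*(Q[:,:2]-[.465,.308]).T)<.025];print('felt',np.median(fe[:,2]))
# lid angles
P=np.load('scene6.npz')['P'];z=P[...,2]
for b,yaw,n in [((.4557,.083),5.6,'r'),((.438,-.1076),.6,'m'),((.410,-.2975),-9.3,'l')]:
    c,s=np.cos(np.radians(yaw)),np.sin(np.radians(yaw));q=(P[...,:2]-b)@np.array([[c,-s],[s,c]])
    mm=(abs(q[...,1])<.06)&(q[...,0]>.12)&(q[...,0]<.25)&(z>.16)
    print(n,mm.sum(),np.median(q[mm][:,0])-.15,np.median(z[mm]),'angle',np.pi-np.arctan2(np.median(z[mm])-.068,np.median(q[mm][:,0])-.15))
```

```text
0.055 390 554.727783203125 96.88168334960938 11.828008651733398 [0.55464205 0.09708444] 0.062062974666786036
0.02 848 554.804931640625 96.82585906982422 22.930124282836914 [0.55413601 0.09750993] 0.02441704459274474
((465.4270935058594, 308.03082275390625), (90.94414520263672, 92.87003326416016), 86.2348403930664) 355
felt 0.010197082484960356
((465.95904541015625, 308.1783142089844), (91.37420654296875, 93.9906997680664), 87.13831329345703) 342
felt 0.010480636465209513
r 231 0.07289060963091235 0.20116189790763764 angle 2.07162839623474
m 278 0.071724124717538 0.20080645189716456 angle 2.0659799623050255
l 8907 0.074528278461993 0.5488841186979373 angle 1.7245548379303473
```

```bash
python3 go.py .5547 .0962 .12 5.6; python3 -m crank '[[0.019,0.02,0.067,0,0,0,0],[0.018,0.02,0.067,0,0,0,0],[0,0.07,0,0,0,0,0],[0,0.07,0,0,0,0,0],[0,0.07,0,0,0,0,0]]';python3 -m crank '[[0,0.06,0,0,0,0,0],[0,0.04,0,0,0,0,0],[0,0,0,0,0,0,0],[0,0,0,0,0,0,0]]';python3 go.py .5547 .0962 .030 5.6
python3 - <<'E'
from h import *
o=env.get_obs();c=camera('wrist');cv2.imwrite('pics/wrist9.png',c['color']);np.savez('wrist9.npz',P=pts(c,o))
E
```

```text
pos [0.5425 0.0269 0.301 ] yaw 5.35 tilt 0.17 t 15.55 F [ 0.3  0.4 -0.4] w 0.0343 q [ 0.05  0.26  0.19  1.5  -0.    1.53]
shift total [0.0362 0.3621 0.136 ] turn total [ 0.0002 -0.0014  0.0009] min rows 5
t: 15.97
eef_pos: [0.5551, 0.0965, 0.1751]
eef_rot: [0.706, 0.035, -0.032, -0.706]
wrist_force: [0.9, 1.3, -0.3]
gripper_width: 0.0428
t: 16.3
eef_pos: [0.5546, 0.0958, 0.1258]
eef_rot: [0.706, 0.034, -0.033, -0.706]
wrist_force: [0.7, 0.4, 0.3]
gripper_width: 0.0427
pos [0.5546 0.0958 0.1258] yaw 5.42 tilt 0.08 t 16.3 F [0.7 0.4 0.3] w 0.0427 q [ 0.17  0.36 -0.12  1.09 -0.    1.65]
shift total [1.000e-04 1.916e-01 1.000e-03] turn total [ 0.0002 -0.001   0.0004] min rows 3
```

View pics/wrist9.png

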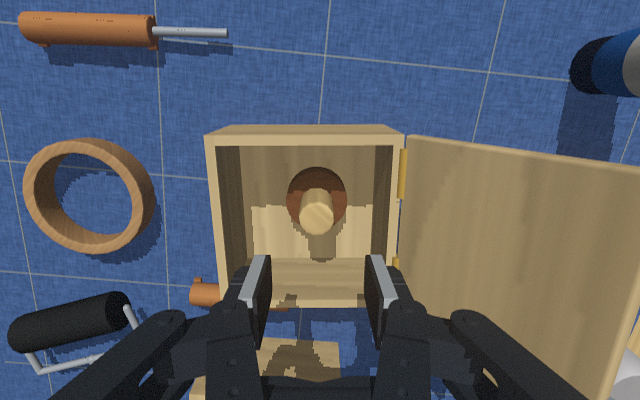

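```bash
python3 -m crank '[[0,0.05,0,0,0,0,0],[0,0.05,0,0,0,0,0],[0,0.04,0,0,0,0,0],[0,0.03,0,0,0,0,0],[0,0,0,0,0,0,0]]';python3 go.py .5547 .0962 .030 5.6
python3 - <<'E'
from h import *
o=env.get_obs();c=camera('wrist');cv2.imwrite('pics/wrist10.png',c['color'][150:,150:500])
E
```

```text
t: 16.77
eef_pos: [0.555, 0.0961, 0.0404]
eef_rot: [0.706, 0.034, -0.033, -0.706]
wrist_force: [-0.6, 0.0, 0.8]
gripper_width: 0.0428
pos [0.555  0.0961 0.0404] yaw 5.44 tilt 0.11 t 16.77 F [-0.6  0.   0.8] w 0.0428 q [ 0.17  0.43 -0.25  0.89 -0.    1.65]
shift total [-0.0006  0.0207  0.0003] turn total [ 0.0002 -0.0009  0.0006] min rows 1
```

View pics/wrist10.png

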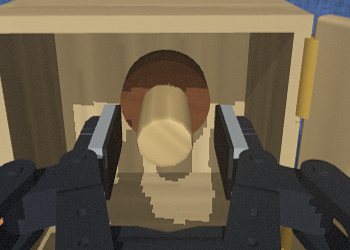

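```bash
python3 -m crank '[[0,0.018,0,0,0,0,0],[0,0,0,0,0,0,0],[0,0,0,0,0,0,-1],[0,0,0,0,0,0,-1],[0,0,0,0,0,0,-1]]';python3 -m crank '[[0,0,0,0,0,0,-1],[0,0,0,0,0,0,-1],[0,0,0,0,0,0,-1]]';python3 go.py .5547 .0962 .030 5.6
python3 - <<'E'
from h import *
o=env.get_obs();c=camera('wrist');cv2.imwrite('pics/wrist11.png',c['color'][150:,150:500])
E
```

```text
t: 17.23
eef_pos: [0.556, 0.0964, 0.0332]
eef_rot: [0.706, 0.035, -0.032, -0.706]
wrist_force: [-0.4, 0.1, 6.1]
gripper_width: 0.0223
t: 17.48
eef_pos: [0.556, 0.0964, 0.0332]
eef_rot: [0.706, 0.035, -0.032, -0.706]
wrist_force: [-0.1, -1.0, 5.7]
gripper_width: 0.0222
pos [0.556  0.0964 0.0332] yaw 5.47 tilt 0.28 t 17.48 F [-0.1 -1.   5.7] w 0.0222 q [ 0.17  0.44 -0.26  0.87 -0.    1.65]
shift total [-0.0027  0.0064 -0.0002] turn total [ 0.0001 -0.0007  0.0016] min rows 1
```

View pics/wrist11.png

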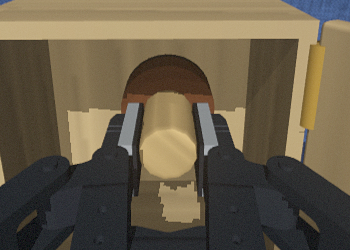

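```bash
python3 -m crank '[[0,-0.02,0,0,0,0,-1],[0,-0.05,0,0,0,0,-1],[0,-0.06,0,0,0,0,-1],[0,-0.06,0,0,0,0,-1],[0,-0.06,0,0,0,0,-1]]';python3 -m crank '[[0,-0.04,0,0,0,0,-1],[0,0,0,0,0,0,-1]]';python3 go.py .4657 .308 .17 -2.5
python3 - <<'E'
from h import *
o=env.get_obs();c=camera('wrist');cv2.imwrite('pics/wrist12.png',c['color'])
c=camera('side');cv2.imwrite('pics/side12.png',cv2.resize(c['color'][80:360,180:480],None,fx=2,fy=2))
E
```

```text
t: 17.95
eef_pos: [0.5545, 0.0963, 0.1592]
eef_rot: [0.706, 0.035, -0.033, -0.706]
wrist_force: [0.7, 0.2, -0.1]
gripper_width: 0.0222
t: 18.12
eef_pos: [0.5569, 0.0967, 0.1826]
eef_rot: [-0.706, -0.037, 0.03, 0.707]
wrist_force: [0.3, -0.4, -1.0]
gripper_width: 0.0222
pos [0.5569 0.0967 0.1826] yaw 5.47 tilt 0.6 t 18.12 F [ 0.3 -0.4 -1. ] w 0.0222 q [ 0.17  0.32 -0.03  1.22 -0.    1.65]
shift total [-0.1415  0.0237  0.438 ] turn total [-0.0003  0.0443  0.0033] min rows 6
```

View pics/side12.png

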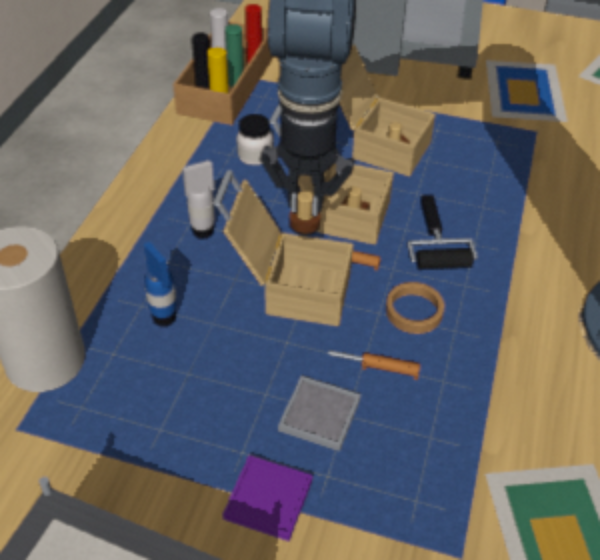

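View pics/wrist12.png

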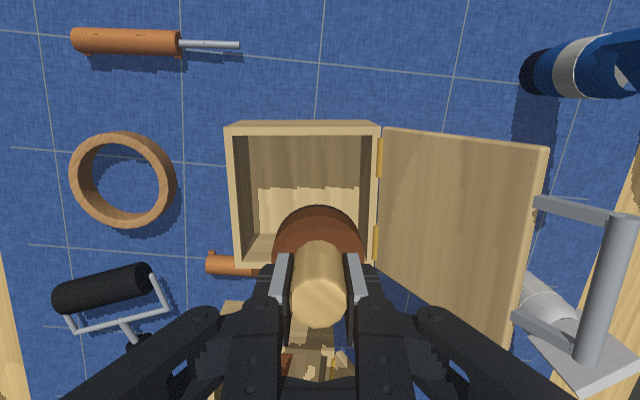

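```bash
python3 -m crank '[[-0.018,0,0.055,0,0,0.001,-1],[-0.018,0,0.055,0,0,0.001,-1],[-0.018,0,0.055,0,0,0.001,-1],[-0.018,0,0.055,0,0,0,-1],[-0.018,0,0.055,0,0,0,-1]]';python3 -m crank '[[-0.018,0,0.055,0,0,0,-1],[-0.018,0.02,0.055,0,0,0,-1],[-0.015,0.02,0.055,0,0,0,-1],[0,0,0,0,0,0,-1],[0,0,0,0,0,0,-1]]';python3 go.py .4657 .308 .08 5.5
python3 - <<'E'
from h import *
c=camera('side');cv2.imwrite('pics/side13.png',cv2.resize(c['color'][180:380,240:440],None,fx=3,fy=3))
E
```

```text
t: 18.63
eef_pos: [0.4955, 0.2296, 0.1758]
eef_rot: [0.707, 0.03, -0.037, -0.706]
wrist_force: [0.4, -0.4, -1.2]
gripper_width: 0.0221
t: 19.05
eef_pos: [0.4619, 0.3091, 0.1555]
eef_rot: [0.707, 0.031, -0.038, -0.705]
wrist_force: [0.1, -0.4, -1.3]
gripper_width: 0.0221
pos [0.4619 0.3091 0.1555] yaw 5.62 tilt 0.55 t 19.05 F [ 0.1 -0.4 -1.3] w 0.0221 q [ 0.59  0.33 -0.08  1.17  0.    2.06]
shift total [ 0.0087  0.1509 -0.0026] turn total [ 0.0007  0.0007 -0.003 ] min rows 2
```

View pics/side13.png

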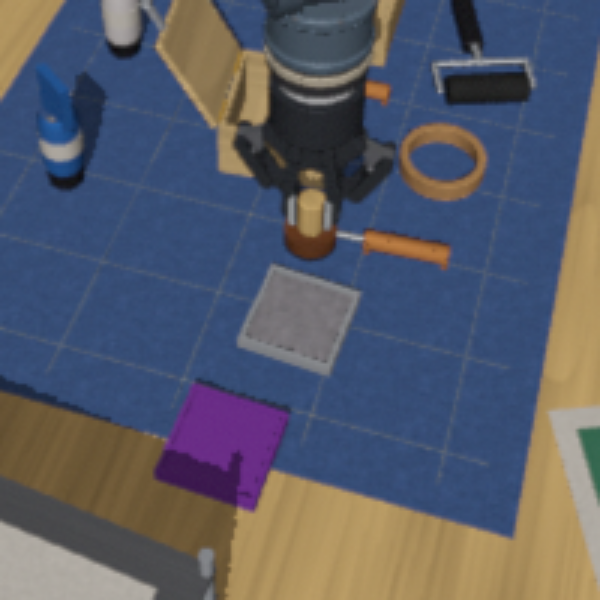

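```bash
python3 -m crank '[[0.008,0.05,-0.002,0,0,-0.003,-1],[0,0.05,0,0,0,0,-1],[0,0.04,0,0,0,0,-1],[0,0.02,0,0,0,0,-1],[0,0.01,0,0,0,0,-1]]';python3 -m crank '[[0,0,0,0,0,0,-1]]'; python3 go.py .4657 .308 .0372 5.5
```

```text
t: 19.52
eef_pos: [0.4673, 0.3064, 0.0708]
eef_rot: [0.707, 0.034, -0.033, -0.706]
wrist_force: [0.0, 0.8, -1.3]
gripper_width: 0.0221
t: 19.6
eef_pos: [0.4677, 0.3071, 0.0717]
eef_rot: [0.707, 0.034, -0.033, -0.706]
wrist_force: [-0.5, -0.4, -1.3]
gripper_width: 0.0223
pos [0.4677 0.3071 0.0717] yaw 5.41 tilt 0.12 t 19.6 F [-0.5 -0.4 -1.3] w 0.0223 q [ 0.58  0.39 -0.22  0.96 -0.    2.06]
shift total [-0.0039  0.0689  0.0023] turn total [ 0.0004 -0.0005  0.0006] min rows 1
```

```bash
python3 -m crank '[[-0.004,0.02,0.002,0,0,0,-1],[0,0.018,0,0,0,0,-1],[0,0.012,0,0,0,0,-1],[0,0.006,0,0,0,0,-1],[0,0,0,0,0,0,-1]]'; python3 go.py .4657 .308 .0372 5.5
python3 - <<'E'
from h import *
c=camera('side');cv2.imwrite('pics/side14.png',cv2.resize(c['color'][230:330,280:380],None,fx=5,fy=5))
E
```

```text
t: 20.02
eef_pos: [0.4653, 0.3085, 0.0435]
eef_rot: [0.707, 0.035, -0.033, -0.706]
wrist_force: [-0.4, 0.1, -1.6]
gripper_width: 0.0222
pos [0.4653 0.3085 0.0435] yaw 5.47 tilt 0.13 t 20.02 F [-0.4  0.1 -1.6] w 0.0222 q [ 0.59  0.42 -0.26  0.89 -0.    2.06]
shift total [ 0.0006  0.0127 -0.0012] turn total [ 0.0003 -0.0001  0.0007] min rows 1
```

View pics/side14.png

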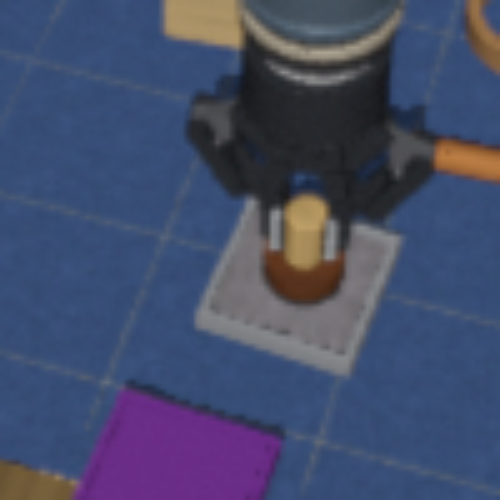

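The stamp hovers centred over the steel tray, a few mm above the felt. Lower in small steps, watching force.

```bash
python3 -m crank '[[0,0.004,0,0,0,0,-1],[0,0.004,0,0,0,0,-1],[0,0,0,0,0,0,-1]]'; python3 -m crank '[[0,0.002,0,0,0,0,-1],[0,0.002,0,0,0,0,-1],[0,0,0,0,0,0,-1]]'; python3 -m crank '[[0,0.002,0,0,0,0,-1],[0,0,0,0,0,0,-1]]';python3 go.py .4657 .308 .0372 5.5
```

```text
t: 20.32
eef_pos: [0.4657, 0.3088, 0.0401]
eef_rot: [0.706, 0.035, -0.033, -0.706]
wrist_force: [-0.2, -0.9, -1.3]
gripper_width: 0.0224
t: 20.57
eef_pos: [0.4657, 0.3087, 0.0381]
eef_rot: [0.706, 0.035, -0.033, -0.706]
wrist_force: [-0.9, -0.2, -0.1]
gripper_width: 0.0222
t: 20.73
eef_pos: [0.4658, 0.3088, 0.0372]
eef_rot: [0.706, 0.035, -0.033, -0.706]
wrist_force: [-0.4, -0.3, -0.1]
gripper_width: 0.0223
pos [0.4658 0.3088 0.0372] yaw 5.47 tilt 0.18 t 20.73 F [-0.4 -0.3 -0.1] w 0.0223 q [ 0.59  0.43 -0.27  0.88 -0.    2.06]
shift total [-0.0003  0.0001 -0.0016] turn total [ 0.0001 -0.0002  0.001 ] min rows 1
```

```bash
python3 -m crank '[[0,0.002,0,0,0,0,-1],[0,0,0,0,0,0,-1]]';python3 -m crank '[[0,0.002,0,0,0,0,-1],[0,0,0,0,0,0,-1]]'
```

```text
t: 20.9
eef_pos: [0.4658, 0.3088, 0.0372]
eef_rot: [-0.706, -0.035, 0.032, 0.706]
wrist_force: [-3.5, -1.5, 9.3]
gripper_width: 0.022
t: 21.07
eef_pos: [0.4659, 0.3089, 0.0371]
eef_rot: [-0.706, -0.035, 0.032, 0.706]
wrist_force: [-5.2, -4.4, 21.0]
gripper_width: 0.0223
```

```bash
python3 -m crank '[[0,-0.002,0,0,0,0,-1],[0,-0.001,0,0,0,0,-1],[0,0,0,0,0,0,-0.3],[0,0,0,0,0,0,-0.2],[0,0,0,0,0,0,-0.1]]';python3 -m crank '[[0,0,0,0,0,0,0],[0,0,0,0,0,0,0],[0,0,0,0,0,0,0]]';python3 go.py .4657 .308 .0372 5.5
python3 - <<'E'
from h import *
c=camera('wrist');cv2.imwrite('pics/wrist15.png',c['color'][150:,150:500])
E
```

```text
t: 21.48
eef_pos: [0.4657, 0.3087, 0.0365]
eef_rot: [0.706, 0.035, -0.033, -0.706]
wrist_force: [-0.9, -0.8, 0.1]
gripper_width: 0.0385
t: 21.73
eef_pos: [0.4657, 0.3087, 0.0366]
eef_rot: [0.706, 0.035, -0.033, -0.706]
wrist_force: [0.5, -0.3, 0.3]
gripper_width: 0.0427
pos [0.4657 0.3087 0.0366] yaw 5.47 tilt 0.17 t 21.73 F [ 0.5 -0.3  0.3] w 0.0427 q [ 0.59  0.43 -0.27  0.88 -0.    2.06]
shift total [-0.0001 -0.0012 -0.0015] turn total [ 0.0002 -0.0002  0.0009] min rows 1
```

View pics/wrist15.png

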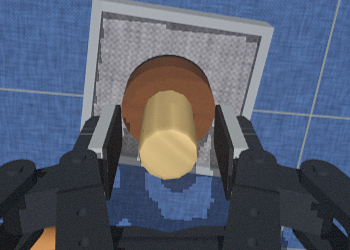

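Released, standing with both fingers clear. Retreat straight up, slowly at first.

```bash
python3 -m crank '[[0,-0.02,0,0,0,0,0],[0,-0.04,0,0,0,0,0],[0,-0.06,0,0,0,0,0],[0,-0.07,0,0,0,0,0],[0,-0.07,0,0,0,0,0]]';python3 -m crank '[[-0.06,-0.05,-0.04,0,0,0,0],[-0.06,-0.05,-0.04,0,0,0,0],[-0.06,0,-0.04,0,0,0,0],[0,0,0,0,0,0,0],[0,0,0,0,0,0,0]]'
python3 - <<'E'
from h import *
for n in ['wrist','scene','side']:
    o=env.get_obs();c=camera(n);P=pts(c,o);z=P[...,2]
    k=c['color'] if n=='wrist' else cv2.resize(c['color'][100:300,100:500],None,fx=2,fy=2) if n=='scene' else cv2.resize(c['color'][80:360,180:480],None,fx=2,fy=2)
    cv2.imwrite(f'pics/{n}16.png',k)
    near=np.hypot(P[...,0]-.466,P[...,1]-.308)<.04
    for lo,hi in [(.06,.07),(.024,.032)]:
        Q=P[near&(z>lo)&(z<hi)]
        if len(Q)>5:
            (cx,cy),r=cv2.minEnclosingCircle((Q[:,:2]*1000).astype(np.float32));print(n,lo,len(Q),round(cx,1),round(cy,1),round(r,1),np.median(Q[:,2]).round(4))
    for b,yaw,l in [((.4557,.083),5.6,'r'),((.438,-.1076),.6,'m'),((.410,-.2975),-9.3,'l')]:
        cc,s=np.cos(np.radians(yaw)),np.sin(np.radians(yaw));q=(P[...,:2]-b)@np.array([[cc,-s],[s,cc]])
        mm=(abs(q[...,1])<.06)&(q[...,0]>.12)&(q[...,0]<.25)&(z>.16)&(z<.22)
        if mm.sum()>20: print(n,l,mm.sum(),'angle',round(np.pi-np.arctan2(np.median(z[mm])-.068,np.median(q[mm][:,0])-.15),2))
E
```

```text
t: 22.2
eef_pos: [0.4648, 0.3084, 0.1686]
eef_rot: [0.707, 0.035, -0.033, -0.706]
wrist_force: [0.9, 1.0, -0.2]
gripper_width: 0.043
t: 22.62
eef_pos: [0.3832, 0.242, 0.2155]
eef_rot: [-0.706, -0.035, 0.032, 0.707]
wrist_force: [0.5, 1.0, -0.8]
gripper_width: 0.0429
wrist 0.06 662 466.7 309.9 11.9 0.066
wrist 0.024 1133 467.0 310.1 23.4 0.0284
scene 0.06 51 465.3 306.8 12.3 0.0658
scene 0.024 109 465.6 307.1 23.3 0.0284
scene r 232 angle 2.07
scene m 279 angle 2.07
scene l 269 angle 2.09
side 0.06 54 466.4 311.9 11.7 0.0662
side 0.024 116 466.9 311.5 24.1 0.0292
side r 240 angle 2.09
side m 192 angle 2.08
side l 148 angle 2.1
```

View pics/scene16.png

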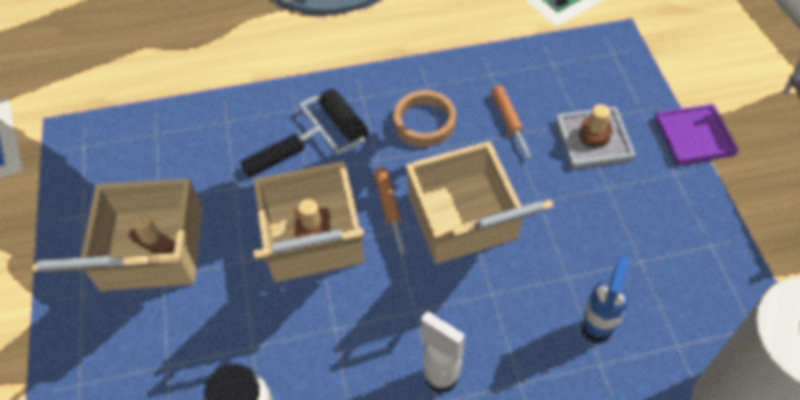

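View pics/side16.png

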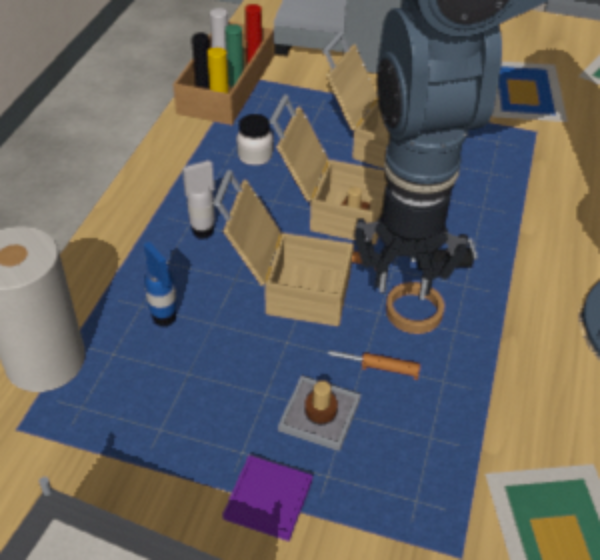

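The stamp stands upright in the middle of the steel tray, with foot top at 28 mm and handle top at 66 mm. All three lids are at about 2.08 rad, the other stamps are still in their boxes, and the arm is clear.

```bash
python3 -c "
from plant import env
print(env.hand_in())"
```

```text
the job is handed in; nothing more can be done
None
```

The job is handed in: all three lids are open, and the round stamp stands upright on the felt of the bare steel ink pad. I opened the lids one after another by gripping each pull bar and swinging it back. With all three open I could see which stamp was where. I then lifted the round one from the box nearest the pad, lowered it onto the felt until it touched, let go and moved the arm clear.

What the last checks showed, before handing in at about 23 s of the 72 s allowed:
- **Lids:** all three measured about 2.07–2.10 rad.
- **Round stamp:** it stands within about 4 mm of the pad's centre. The three cameras differed by up to 5 mm sideways. Its foot top is at 28 mm and handle top at 66 mm, which fits the face resting on the felt, and the two centres line up to within 1 mm, so it is upright.
- **Other two stamps:** the pictures show both still in their boxes.
- **Bystanders:** none looked moved in the pictures; I did not measure them again.
- **Forces:** the highest wrist force I read was about 25 N while swinging the lids, and 21 N when pressing the stamp onto the felt. I eased that off before releasing.

No check failed. The hand-in gave no verdict.

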